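# Set out the press tooling at the setting station

### The arm

A 6-joint arm with a two-finger parallel gripper is mounted at the origin on the work surface. World frame = base frame: x ahead of the robot, y to its left, z up, the work surface at z = 0. Lengths are in mm, angles in rad, forces in N, time in s.
With the tool pointing down it reaches from about 275 to 750 mm from the base axis. Payload 10.2 kg.
Tool frame: the origin (TCP) lies at the very end of the fingers, on their centre line; the grasp point (between the pads) lies 19 mm behind it (ctrl.grip_depth is the distance from the TCP to the grasp point, in mm); z points along the fingers, x is the direction in which the jaws open and shut, and the axes are right-handed (so a half turn about z gives the same grasp; the last joint's range is limited). The gripper opens to 85 mm and grips with 20 to 120 N. Pads are 22 mm wide; open, the fingers measure 114 mm over their backs; the gripper's body (76 mm by 85 mm) begins 54 mm behind the grasp point. The pads swing forward as they close: fully open they stand 13 mm farther back than shut.
Start: joints at [-1.395, 0.313, 1.498, -0, 1.331, -0.223], TCP at [203.852, -483.813, 202.894] pointing down, gripper open.
Joint ranges: [-2.94, 2.94], [-0.97, 2.17], [0.19, 2.56], [-1.23, 4.37], [0.02, 3.11], [-2.88, 2.88]. Speed limits (rad/s): [2.39, 2.39, 3.01, 3.14, 3.14, 3.14].

### API

Orientations are given as a unit quaternion [w, x, y, z].
In Python, from rig import ctrl gives the robot as it stands.
- The arm moves only by the tool play_rows, never from a script. Its argument "motion" is a list of rows, each a list of 2 entries, a list of its own where there are three numbers: the shift along the tool's x, y, z in mm, then the turn, a rotation vector about the tool's x, y, z in degrees. A call has 1 to 20 rows; each row shifts and turns the commanded pose from where the row before left it, along the tool's axes as they then stand; what a row does not reach is not made up. A row lasts 1/12 s, in which the tool goes at most 41.7 mm and 7.16 degrees, less where a joint would pass 70% of its speed; a pose out of reach is approached as far as the arm can. A call with a gripper value outside its range is refused whole. "fingers" is the finger opening in mm, from 0 to 85.4, set as the call begins (left out, the last holds). The fingers move at their own pace and stop on an object; "squeeze" is the grip in N (left out, the last holds). Time passes only in rows, so rows that do not move let the fingers close. It gives the time, the measured TCP pose, the force and the opening at its end, in the units of the state.
- ctrl.sense(): the state, without advancing time (a new reading comes with each control period).
- ctrl.capture(name): name is "side" or "top" or "wrist"; returns the picture (480x640x3 uint8, red, green, blue); there is no depth.
- ctrl.get_calibration(name): a dict with "K" (3x3 intrinsics, pixels), "R" (3x3) and "t" (3): a world point X has camera coordinates R X + t; the wrist camera has in their place "tool_from_camera" (4x4, takes a point from camera to tool coordinates, whose origin is the TCP and whose axes are the tool frame's). Camera axes: x right, y down, z forward; pixel columns grow to the right and rows downward; lengths in mm; the calibration is good to about 2 mm. A picture is of the moment at which its call begins: read the wrist's pose just before it. get_calibration takes no time and is no camera call.
- ctrl.finish_job(): hands the job in, once; it reports no verdict.
Trained networks look in the newest picture that a camera, given by its name, has taken for a name from the list of things; names that differ only in an ending like _2 or _b are one class to them, and where a whole thing is asked for, a point or a joint stands for the part that bears it (a point fixed in the world has none). Each returns a list of dicts, best first, with "p" (0 to 1); they miss things now and then, are a little off and sometimes report something else, mostly with a low value. They report only what shows in the picture. A call takes as long as a camera call. They do not tell look-alikes from the thing itself.
- ctrl.spot_in(camera, name): "position" ([column, row] as shares, 0 to 1, of the picture: columns of its width, rows of its height, amid what is visible of it).
The state is a dict: "time_s": time; "joints": joint angles; "dq": joint speeds; "tau": joint torques, N m; "eef_pos": TCP position; "ee_rot": TCP orientation; "force": force on the tool from outside, world axes, zero at the start; "wrist_torque": the same for the moment, N m; "grip_width": opening from 0.0 (shut) to 1.0 (fully open).
Only numpy, scipy, OpenCV 4.12 (cv2) and the standard library are available. Lean on these libraries where they do the work, as an engineer would, in place of code of your own. Each camera call takes 0.05 s, during which the arm holds its last target. There are 200 camera calls.

### The job

Set out the tooling for the next pressing run. Register both spacer bars lying along the front of the low fence, flush against it: the longer bar pushed fully home into the left-hand corner (seen from the robot), the shorter one into the right-hand corner. Take every pressing plate out of the storage rack and lean it back some 20 degrees, tall way up, against the rail behind the fence, with its foot on the bench between fence and rail, all side by side, square to the rail and clear of its two end posts, none in front of another; let no plate fall over and leave the jar, tape and screwdriver alone.

Things in the scene. Friction and masses are not known exactly. Their poses are not given: they have to be found in the camera images.
- station: fixed steel setting station. Origin: on the bench, mid-length at the foot of its fence's front (robot-side) face; x away from the robot across the fence, y left along it, z up. Fence: low bar 370 mm along y, x 0 to 15 mm, 18 mm high, an end stop at each end. Behind it a level leaning rail; between fence back (x 15 mm) and rail front (x 60 mm) the bare bench is open
- corner_left (a point): foot of the left-hand (+y) inner corner, on the bench at fence front face and end stop (station x 0, y +170 mm). The end stop is 18 mm high, 15 mm thick, and stands out 45 mm from the fence towards -x
- corner_right (a point): foot of the right-hand (-y) inner corner, on the bench at fence front face and end stop (station x 0, y -170 mm). The end stop is the mirror image of the left one
- rail_mid (a point): middle of the upper front edge of the leaning rail (station x 60, y 0, z 75 mm); the rail is 370 mm long in y, 14 mm thick in x, its underside 55 mm above the bench, on two end posts 14 mm square at y = +/-178 mm
- rack: fixed grey storage rack, base 190 x 100 mm and 8 mm thick. Origin: under the middle of its base, on the bench. Three slots, 14 mm wide in x, at x = -65, 0 and +65 mm, between upright cheeks 5 mm thick, 84 mm long (y), reaching 58 mm above the bench; open at top and sides
- plate1_center (a point): centre of a plain aluminium pressing plate, 10 mm thick (its x), 80 mm wide (y), 130 mm tall (z, up at the start), about 0.28 kg; it stands upright in a slot of the rack on the 8 mm base, so its top is 138 mm above the bench and its upper 80 mm are free. The plates are all alike; may be absent
- plate1_foot (a point): middle of the under edge face of the same plate, 65 mm below its centre along its z
- plate2_center (a point): centre of a plain aluminium pressing plate, 10 mm thick (its x), 80 mm wide (y), 130 mm tall (z, up at the start), about 0.28 kg; it stands upright in a slot of the rack on the 8 mm base, so its top is 138 mm above the bench and its upper 80 mm are free. The plates are all alike; may be absent
- plate2_foot (a point): middle of the under edge face of the same plate, 65 mm below its centre along its z
- plate3_center (a point): centre of a plain aluminium pressing plate, 10 mm thick (its x), 80 mm wide (y), 130 mm tall (z, up at the start), about 0.28 kg; it stands upright in a slot of the rack on the 8 mm base, so its top is 138 mm above the bench and its upper 80 mm are free. The plates are all alike; may be absent
- plate3_foot (a point): middle of the under edge face of the same plate, 65 mm below its centre along its z
- bar_long_center (a point): centre of the longer steel spacer bar, 140 mm long (its y), 30 mm wide (x), 40 mm high (z), under 0.6 kg; lies loose on the bench in front of the station, on its 30 mm face
- bar_short_center (a point): centre of the shorter steel spacer bar, 90 mm long (its y), 30 mm wide (x), 40 mm high (z), under 0.6 kg; lies loose on the bench in front of the station, on its 30 mm face
- jar_mid (a point): middle of a glass sample jar 56 mm across, 75 mm high; bystander, leave alone
- tape_mid (a point): middle of a roll of yellow tape 72 mm across, 20 mm high, lying flat; bystander, leave alone
- driver_grip (a point): grip of a screwdriver lying behind the station; bystander, leave alone
- plate1: the same thing's body; origin at the middle of its underside
- plate2: the same thing's body; origin at the middle of its underside
- plate3: the same thing's body; origin at the middle of its underside
- bar_long: the same thing's body; origin at the middle of its underside
- bar_short: the same thing's body; origin at the middle of its underside
Not all that is in view belongs to the job. What is shaped like the bar_long but black or brown is not meant.

How it is judged (in metres and radians):
At the end, for the whole second after the job is handed in: Bars flat on the bench, within 3 mm of fence and 3.5 mm of end stop (long left, short right), parallel to 0.04 rad. Each plate: foot on the bench between fence and rail, leaning back 0.14-0.56 rad, square to 0.2 rad, centre within 145 mm of mid-rail, centres 75 mm apart. All at rest (x of bar_long_center in the frame of station between -0.0185 and -0.0125 m and y of bar_long_center in the frame of station between 0.0965 and 0.1035 m and height (world z) of bar_long_center between 0.016 and 0.024 m and angle between the y axis of each of bar_long_center, bar_short_center and the y axis of station, either way round below 0.04 rad and angle between each of bar_long_center, bar_short_center's own z axis and vertical below 0.06 rad and x of bar_short_center in the frame of station between -0.0185 and -0.0125 m and y of bar_short_center in the frame of station between -0.1285 and -0.1215 m and height (world z) of bar_short_center between 0.016 and 0.024 m and angle between plate1_center's own z axis and vertical between 0.14 and 0.56 rad and x of plate1_foot in the frame of station between 0.012 and 0.055 m and z of each of plate1_foot, plate2_foot, plate3_foot in the frame of station below 0.012 m and x of plate1_center in the frame of station between 0.03 and 0.085 m and y of plate1_center in the frame of station between -0.145 and 0.145 m and angle between the y axis of each of plate1_center, plate2_center, plate3_center and the y axis of station, either way round below 0.2 rad and angle between plate2_center's own z axis and vertical between 0.14 and 0.56 rad and x of plate2_foot in the frame of station between 0.012 and 0.055 m and x of plate2_center in the frame of station between 0.03 and 0.085 m and y of plate2_center in the frame of station between -0.145 and 0.145 m and angle between plate3_center's own z axis and vertical between 0.14 and 0.56 rad and x of plate3_foot in the frame of station between 0.012 and 0.055 m and x of plate3_center in the frame of station between 0.03 and 0.085 m and y of plate3_center in the frame of station between -0.145 and 0.145 m and distance between plate1_center and plate2_center above 0.075 m and distance between each of plate1_center, plate2_center and plate3_center above 0.075 m and linear speed of each of plate1, plate2, plate3, bar_long, bar_short below 0.02 m/s); the robot touches nothing.
It fails at once if a pressing plate falls over (more than 1.1 rad from upright) (angle between any of plate1_center, plate2_center, plate3_center's own z axis and vertical above 1.1 rad).
It fails at once if a bystander (jar, tape, screwdriver) is moved by more than 30 mm (distance of any of jar_mid, tape_mid, driver_grip from where it was at the start of the episode above 0.03 m).
Of plate1, plate2, plate3 only 2 to 3 are there at a start; the rules pass over those that are not, and their reading is None.
At some moment in a run one of bar_long, bar_short may be knocked a few centimetres aside while the robot is not near it.
It also fails if it takes over 210 s, if anything falls off the work surface, if the arm or the gripper's body presses on something with over 40 N, if the wrist force passes 120 N, or if a joint passes its speed limit or range.

## Working session

There is one attempt and no reset: what is moved stays moved. The work goes in short steps, Python scripts to look and compute and a tool call to move; the robot and the scene stay as the last step left them, time stands still between calls to the robot, and variables do not carry over. Pictures are saved under pics/ and viewed, about 12 in all and at most 16, crops included, and the job is handed in when it is done.

Besides the shell and the picture viewer there is one more tool, called after "Emit:" in YAML: its name, and indented under it one key for each argument. play_rows: Moves the arm, as the interface text tells. Its arguments: {"type":"object","properties":{"motion":{"type":"array"},"fingers":{"type":"number"},"squeeze":{"type":"number"}},"required":["motion"]}

```bash
ls; mkdir -p pics
python3 - <<'E'
from rig import ctrl
import cv2,numpy as np
print(ctrl.sense())
for n in("side","top"):
    im=ctrl.capture(n); cv2.imwrite(f"pics/{n}0.png",im[:,:,::-1])
    c=ctrl.get_calibration(n); print(n,{k:np.round(v,3).tolist() for k,v in c.items()})
    for t in["station","corner_left","corner_right","rail_mid","rack","plate1_center","bar_long_center","bar_short_center","jar_mid","tape_mid","driver_grip"]:
        print(t,[(round(d["p"],2),np.round(np.array(d["position"])*[640,480],0).tolist()) for d in ctrl.spot_in(n,t)][:4])
print(ctrl.get_calibration("wrist"))
E
```

```text
pics
{'time_s': 0.0, 'joints': array([-1.39540957e+00,  3.13460480e-01,  1.49845508e+00,  1.65953925e-05,
        1.33096139e+00, -2.23414407e-01]), 'dq': array([-0.00059316,  0.00023333,  0.00047442,  0.00045166,  0.00216114,
        0.00121302]), 'tau': array([ 1.15076720e-03, -4.12276375e+01, -2.59739202e+01, -1.17862696e-04,
        4.20832264e-03,  9.24959778e-06]), 'eef_pos': array([ 203.7993073 , -483.51637105,  202.32295149]), 'ee_rot': array([-4.70398432e-04,  8.33159542e-01, -5.53032336e-01, -4.37199025e-04]), 'force': array([ 0.03358037, -0.28028011,  0.45591454]), 'wrist_torque': array([-0.04584679, -0.04697754,  0.04182916]), 'grip_width': 1.0003580824843519}
side {'K': [[496.438, 0.0, 318.736], [0.0, 496.438, 246.087], [0.0, 0.0, 1.0]], 'R': [[-0.941, -0.339, 0.015], [-0.243, 0.645, -0.724], [0.236, -0.685, -0.689]], 't': [482.724, 252.267, 1140.674]}
station [(0.6, [314.0, 250.0])]
corner_left [(0.56, [314.0, 254.0]), (0.29, [212.0, 262.0])]
corner_right [(0.82, [314.0, 249.0])]
rail_mid [(0.91, [314.0, 251.0]), (0.33, [369.0, 237.0])]
rack [(0.61, [274.0, 397.0])]
pla
[... 898 characters left out ...]
 [(0.86, [259.0, 300.0])]
jar_mid [(0.82, [193.0, 137.0]), (0.21, [282.0, 124.0])]
tape_mid [(0.56, [126.0, 154.0]), (0.36, [395.0, 283.0])]
driver_grip [(0.92, [276.0, 121.0])]
{'K': array([[384.16551952,   0.        , 318.27791684],
       [  0.        , 384.16551952, 239.37302888],
       [  0.        ,   0.        ,   1.        ]]), 'tool_from_camera': array([[ 9.99999396e-01,  1.08475377e-03,  1.74283231e-04,
         3.84758643e-01],
       [-1.08174396e-03,  9.44396658e-01,  3.28806602e-01,
        -8.38155392e+01],
       [ 1.92081699e-04, -3.28806592e-01,  9.44397262e-01,
        -1.70225368e+02],
       [ 0.00000000e+00,  0.00000000e+00,  0.00000000e+00,
         1.00000000e+00]])}
```

View pics/top0.png

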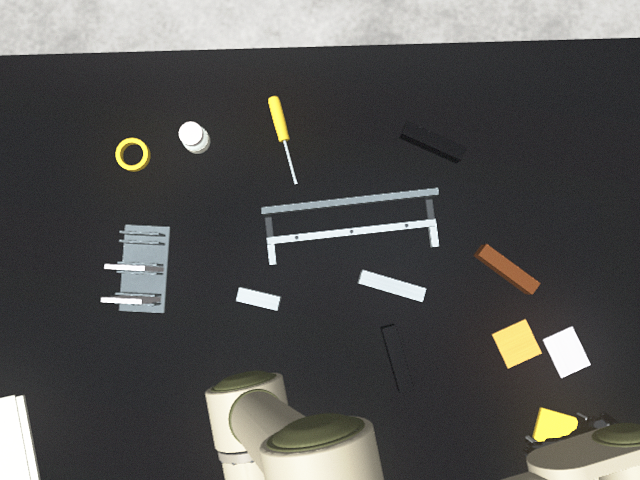

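View pics/side0.png

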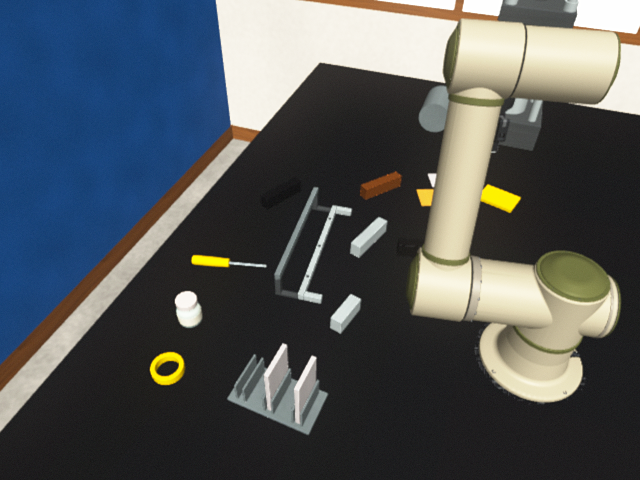

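The top picture shows the station around (350,220), with its fence at rows 222–240. The long grey bar is at (392,286) and the short one at (258,299), both on the wrong side for their corners. Two plates stand in the rack, at rows 268 and 300; its third slot (row 236) is empty. The side view agrees. The black and brown bars are decoys.

```bash
cat > h.py <<'E'
from rig import ctrl
import numpy as np,cv2
from scipy.spatial.transform import Rotation as Ro
def cam(n):
    c=ctrl.get_calibration(n)
    if n!="wrist": return c["K"],np.array(c["R"]),np.array(c["t"])
    s=ctrl.sense(); q=s["ee_rot"]; T=np.eye(4); T[:3,:3]=Ro.from_quat([q[1],q[2],q[3],q[0]]).as_matrix(); T[:3,3]=s["eef_pos"]
    W=np.linalg.inv(T@c["tool_from_camera"]); return c["K"],W[:3,:3],W[:3,3]
def p2w(C,uv,z):
    K,R,t=C; uv=np.atleast_2d(uv).astype(float); z=np.broadcast_to(z,len(uv))
    d=(np.c_[uv,np.ones(len(uv))]@np.linalg.inv(K).T)@R; o=-R.T@t
    return o+d*((z-o[2])/d[:,2])[:,None]
def w2p(C,X):
    K,R,t=C; c=(np.atleast_2d(X)@R.T+t)@K.T; return c[:,:2]/c[:,2:]
def toolR():
    q=ctrl.sense()["ee_rot"]; return Ro.from_quat([q[1],q[2],q[3],q[0]])
def plan(pos=None,yaw=None,tilt=0):
    """shift in current tool axes; then turn needed. yaw deg of tool x; tilt: about tool y"""
    s=ctrl.sense(); R=toolR(); m=R.as_matrix()
    print("t",round(s["time_s"],1),"tcp",np.round(s["eef_pos"],1),"yaw",round(np.degrees(np.arctan2(m[1,0],m[0,0])),2),"z",np.round(m[:,2],3),"F",np.round(s["force"],1),"g",round(s["grip_width"]*85.4,1))
    if yaw is not None:
        G=Ro.from_euler("z",yaw,degrees=True)*Ro.from_euler("x",180,degrees=True)*Ro.from_euler("y",tilt,degrees=True)
        print("turn tool deg",np.round((R.inv()*G).as_rotvec(degrees=True),2))
        if pos is not None: print("shift in goal axes",np.round(G.inv().apply(np.array(pos)-s["eef_pos"]),1))
    if pos is not None: print("shift in current axes",np.round(R.inv().apply(np.array(pos)-s["eef_pos"]),1))
E
python3 - <<'E'
from h import *
C=cam("top")
# fence front top: inner-stop corners ~ ; guesses from view
for n,uv,z in [("fenceL",(268,240),18),("fenceR",(437,223),18),("railL",(262,210),75),("railR",(438,190),75),("long",(392,286),40),("short",(258,299),40),("rackc",(146,267),8),("p268",(125,268),138),("p300",(124,300),138),("jar",(193,137),40),("driver",(280,140),10)]:
    print(n,np.round(p2w(C,uv,z),0))
plan([400,0,300],0)
E
```

```text
fenceL [[556.  19.  18.]]
fenceR [[ 585. -348.   18.]]
railL [[614.  26.  75.]]
railR [[ 648. -340.   75.]]
long [[ 451. -244.   40.]]
short [[429.  41.  40.]]
rackc [[503. 289.   8.]]
p268 [[498. 289. 138.]]
p300 [[436. 291. 138.]]
jar [[781. 176.  40.]]
driver [[778. -10.  10.]]
t 1.2 tcp [ 203.9 -483.8  202.9] yaw -67.15 z [ 0.  0. -1.] F [ 0.2  0.9 -0.4] g 85.3
turn tool deg [ -0.     0.   -67.15]
shift in goal axes [ 196.1 -483.8  -97.1]
shift in current axes [-369.7 -368.6  -97.1]
```

Emit:
play_rows:
  motion:
    - [[0, 0, -10], [0, 0, -6.7]]
    - [[0, 0, -10], [0, 0, -6.7]]
    - [[0, 0, -10], [0, 0, -6.7]]
    - [[0, 0, -10], [0, 0, -6.7]]
    - [[0, 0, -10], [0, 0, -6.7]]
    - [[0, 0, -10], [0, 0, -6.7]]
    - [[0, 0, -10], [0, 0, -6.7]]
    - [[0, 0, -10], [0, 0, -6.7]]
    - [[0, 0, -10], [0, 0, -6.7]]
    - [[0, 0, -10], [0, 0, -6.7]]
  fingers: 70

```text
time_s: 2.03
eef_pos: [203.8, -483.8, 303.4]
ee_rot: [0.0, 1.0, 0.002, -0.0]
force: [0.3, 0.0, -0.0]
grip_width: 0.82
```

Emit:
play_rows:
  motion:
    - [[20, -28, 0], [0, 0, 0]]
    - [[20, -28, 0], [0, 0, 0]]
    - [[20, -28, 0], [0, 0, 0]]
    - [[20, -28, 0], [0, 0, 0]]
    - [[20, -28, 0], [0, 0, 0]]
    - [[20, -28, 0], [0, 0, 0]]
    - [[20, -28, 0], [0, 0, 0]]
    - [[20, -28, 0], [0, 0, 0]]
    - [[20, -28, 0], [0, 0, 0]]
    - [[20, -28, 0], [0, 0, 0]]
    - [[20, -28, 0], [0, 0, 0]]
    - [[20, -28, 0], [0, 0, 0]]
    - [[20, -28, 0], [0, 0, 0]]
    - [[20, -28, 0], [0, 0, 0]]
    - [[20, -28, 0], [0, 0, 0]]
    - [[0, 0, 0], [0, 0, 0]]
    - [[0, 0, 0], [0, 0, 0]]

```text
time_s: 3.45
eef_pos: [505.3, -63.5, 302.6]
ee_rot: [-0.0, 1.0, 0.0, -0.0]
force: [-0.2, -0.8, 0.7]
grip_width: 0.82
```

Run:
```python
from h import *
plan()
C=cam("wrist"); np.savez("w1.npz",K=C[0],R=C[1],t=C[2])
im=ctrl.capture("wrist"); cv2.imwrite("pics/w1.png",im[:,:,::-1])
```

```text
t 3.5 tcp [505.3 -63.5 302.6] yaw 0.01 z [-0.001  0.    -1.   ] F [-0.2 -0.8  0.7] g 70.0
```

View pics/w1.png

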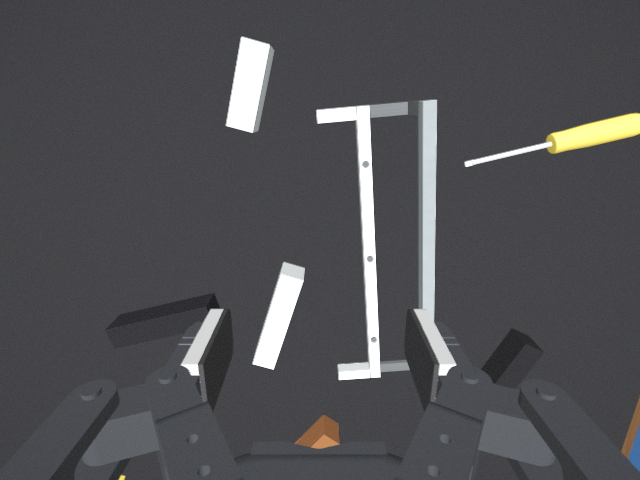

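The wrist view shows all of the station. The fence's top face runs from (363,106) to (376,378), with stops at (340,115) and (360,372). The short bar's top is at (249,84), the long bar's at (280,315), and both are unobstructed.

Run:
```python
from h import *
d=np.load("w1.npz"); C=(d["K"],d["R"],d["t"])
im=cv2.imread("pics/w1.png"); g=cv2.cvtColor(im,cv2.COLOR_BGR2GRAY)
for th in (225,):
    m=(g>th).astype(np.uint8); n,l,st,ce=cv2.connectedComponentsWithStats(m)
    for i in range(1,n):
        if st[i,4]<300: continue
        c,_=cv2.findContours((l==i).astype(np.uint8),cv2.RETR_EXTERNAL,cv2.CHAIN_APPROX_NONE)
        r=cv2.minAreaRect(c[0]); a=cv2.approxPolyDP(c[0],4,True)[:,0]
        print(st[i],np.round(r[0],1),np.round(r[1],1),round(r[2],1),a.tolist())
        z=40 if r[0][0]<310 else 18
        W=p2w(C,cv2.boxPoints(r)+0.0,z)[:,:2]
        print("  world box",np.round(W,1).tolist(),"ctr",np.round(W.mean(0),1), "ang", [round(np.degrees(np.arctan2(*(W[(k+1)%4]-W[k])[::-1])),1) for k in range(2)],"len",[round(float(np.linalg.norm(W[(k+1)%4]-W[k])),1) for k in range(2)])
        print("  poly world",np.round(p2w(C,a,z)[:,:2],1).tolist())
```

```text
[ 226   37   44   96 2563] [246.8  84.5] [29.2 91.7] 11.0 [[242, 37], [226, 125], [252, 132], [269, 45]]
  world box [[401.7, -0.9], [426.3, 86.4], [455.1, 81.4], [432.5, -6.6]] ctr [428.9  40.1] ang [np.float64(74.3), np.float64(-9.9)] len [90.6, 29.2]
  poly world [[427.1, 86.1], [404.3, 0.9], [432.0, -6.4], [454.0, 78.8]]
[ 317  106   64  274 3851] [348.4 242.7] [272.4  52.5] 87.6 [[369, 106], [358, 106], [356, 112], [355, 107], [317, 110], [318, 123], [356, 119], [370, 368], [339, 371], [339, 379], [380, 376]]
  world box [[502.1, 18.6], [560.7, 21.0], [593.1, -347.0], [518.1, -350.9]] ctr [ 543.5 -164.6] ang [np.float64(2.3), np.float64(-85.0)] len [58.7, 369.4]
  poly world [[560.8, 20.5], [548.5, 20.5], [546.4, 14.1], [545.1, 19.4], [502.6, 16.2], [503.8, 2.2], [546.7, 6.6], [577.8, -330.4], [534.0, -335.6], [534.2, -349.4], [592.7, -344.0]]
[ 551  114   89   36 1647] [596.7 131.6] [19.8 90.2] 77.5 [[639, 114], [551, 134], [561, 149], [636, 133]]
  world box [[769.0, -6.9], [863.6, 14.4], [874.2, -6.5], [778.3, -28.6]] ctr [821.3  -6.9] ang [np.float64(12.7), np.float64(-63.1)] len [96.9, 23.5]
  poly world [[864.6, 12.4], [770.1, -9.5], [785.0, -26.2], [866.9, -8.2]]
[465 142  87  25 364] [508.1 153.4] [ 4.9 88.8] 76.1 [[551, 142], [465, 164]]
  world box [[675.1, -40.8], [771.1, -16.5], [773.5, -21.8], [677.2, -46.3]] ctr [724.2 -31.4] ang [np.float64(14.2), np.float64(-65.6)] len [99.0, 5.8]
  poly world [[771.9, -18.4], [676.2, -43.6]]
[ 253  273   51   97 2164] [276.9 321.5] [23.4 95.2] 18.4 [[281, 273], [253, 362], [273, 369], [303, 280]]
  world box [[413.7, -305.6], [458.2, -173.2], [485.4, -183.1], [443.1, -317.4]] ctr [ 450.1 -244.8] ang [np.float64(71.4), np.float64(-20.1)] len [139.7, 28.9]
  poly world [[458.5, -173.7], [416.9, -304.1], [443.3, -315.3], [485.4, -183.1]]
```

Emit:
play_rows:
  motion:
    - [[-5.5, 18.1, 22], [0, 0, 0]]
    - [[-5.5, 18.1, 22], [0, 0, 0]]
    - [[-5.5, 18.1, 22], [0, 0, 0]]
    - [[-5.5, 18.1, 22], [0, 0, 0]]
    - [[-5.5, 18.1, 22], [0, 0, 0]]
    - [[-5.5, 18.1, 22], [0, 0, 0]]
    - [[-5.5, 18.1, 22], [0, 0, 0]]
    - [[-5.5, 18.1, 22], [0, 0, 0]]
    - [[-5.5, 18.1, 22], [0, 0, 0]]
    - [[-5.5, 18.1, 22], [0, 0, 0]]
    - [[0, 0, 6], [0, 0, 6]]
    - [[0, 0, 6], [0, 0, 6]]
    - [[0, 0, 6], [0, 0, 6]]
    - [[0, 0, 0], [0, 0, 0]]
  fingers: 62

```text
time_s: 4.67
eef_pos: [448.1, -246.2, 64.1]
ee_rot: [-0.0, 0.987, -0.161, -0.001]
force: [-0.1, 0.6, -0.3]
grip_width: 0.727
```

Run:
```python
from h import *
plan([450.1,-244.8,19],-18.1)
im=ctrl.capture("wrist"); cv2.imwrite("pics/w2.png",im[:,:,::-1])
```

```text
t 4.7 tcp [ 448.1 -246.2   64.1] yaw -18.48 z [-0.001  0.001 -1.   ] F [-0.1  0.6 -0.3] g 62.1
turn tool deg [-0.03  0.09 -0.38]
shift in goal axes [ 1.5 -2.  45.1]
shift in current axes [ 1.5 -1.9 45.1]
```

View pics/w2.png

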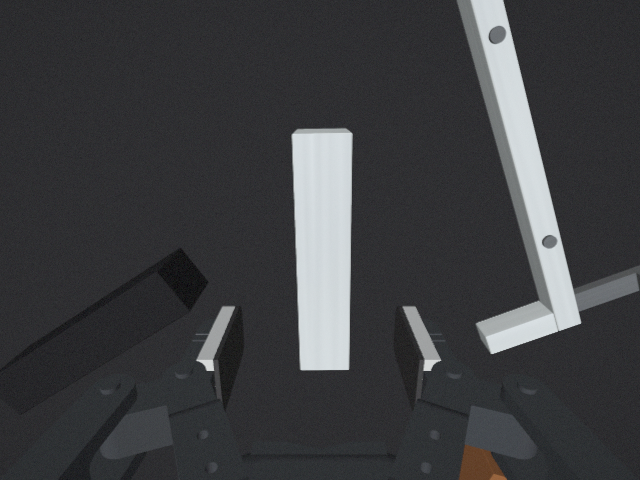

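The wrist picture shows the bar's top spanning (292–352, 130) to (300–350, 370), centred between the pads and parallel to them. I can lower and grip.

Emit:
play_rows:
  motion:
    - [[0.3, -0.4, 9], [0, 0, 0]]
    - [[0.3, -0.4, 9], [0, 0, 0]]
    - [[0.3, -0.4, 9], [0, 0, 0]]
    - [[0.3, -0.4, 9], [0, 0, 0]]
    - [[0.3, -0.4, 9], [0, 0, 0]]
    - [[0, 0, 0], [0, 0, 0]]

```text
time_s: 5.22
eef_pos: [450.7, -243.2, 17.8]
ee_rot: [-0.001, 0.988, -0.157, -0.001]
force: [0.2, -0.5, -0.9]
grip_width: 0.728
```

Emit:
play_rows:
  motion:
    - [[0, 0, 0], [0, 0, 0]]
    - [[0, 0, 0], [0, 0, 0]]
    - [[0, 0, 0], [0, 0, 0]]
    - [[0, 0, 0], [0, 0, 0]]
    - [[0, 0, 0], [0, 0, 0]]
    - [[0, 0, 0], [0, 0, 0]]
    - [[0, 0, 0], [0, 0, 0]]
    - [[0, 0, 0], [0, 0, 0]]
    - [[0, 0, -10], [0, 0, 0]]
    - [[0, 0, -15], [0, 0, 0]]
    - [[0, 0, -15], [0, 0, 0]]
    - [[0, 0, 0], [0, 0, 0]]
    - [[0, 0, 0], [0, 0, 0]]
  fingers: 22
  squeeze: 45

```text
time_s: 6.3
eef_pos: [451.8, -244.3, 60.6]
ee_rot: [0.0, 0.987, -0.158, 0.001]
force: [0.8, -0.6, -0.4]
grip_width: 0.254
```

Run:
```python
from h import *
o=np.array([562,-162.5]);a=np.radians(5.2);ex=np.array([np.cos(a),np.sin(a)]);ey=np.array([-ex[1],ex[0]])
p=o-21*ex+96*ey
plan([*p,60],5.2)
```

```text
t 6.3 tcp [ 451.8 -244.3   60.6] yaw -18.15 z [ 0.001 -0.001 -1.   ] F [ 0.8 -0.6 -0.4] g 21.7
turn tool deg [  0.05  -0.08 -23.35]
shift in goal axes [  96.1 -167.4    0.6]
shift in current axes [  21.9 -191.8    0.5]
```

Run:
```python
from h import *
im=ctrl.capture("wrist"); cv2.imwrite("pics/w3.png",im[:,:,::-1])
```

```text
(no output)
```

View pics/w3.png

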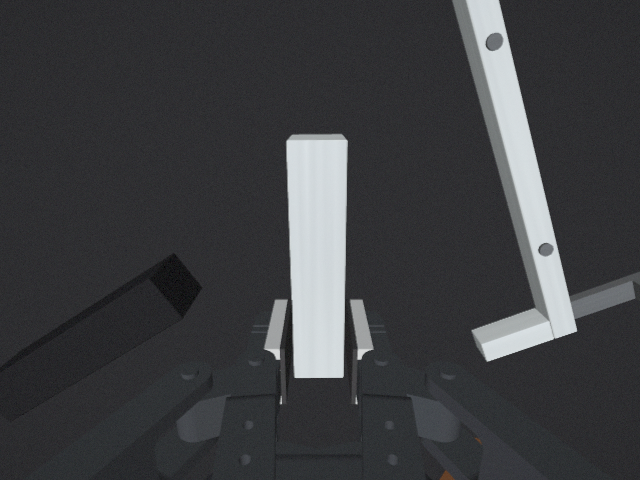

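The bar is still on the bench and the jaws read 22 mm. Either I lifted before they had closed or they passed above the bar. I'll reopen, go down, close for longer and read the width before lifting.

Emit:
play_rows:
  motion:
    - [[0, 0, 0], [0, 0, 0]]
    - [[0, 0, 0], [0, 0, 0]]
    - [[0, 0, 0], [0, 0, 0]]
    - [[0, 0, 0], [0, 0, 0]]
    - [[0, 0, 0], [0, 0, 0]]
    - [[0, 0, 0], [0, 0, 0]]
    - [[0, 0, 0], [0, 0, 0]]
    - [[0, 0, 10], [0, 0, 0]]
    - [[0, 0, 10], [0, 0, 0]]
    - [[0, 0, 11], [0, 0, 0]]
    - [[0, 0, 11], [0, 0, 0]]
    - [[0, 0, 0], [0, 0, 0]]
  fingers: 55

```text
time_s: 7.35
eef_pos: [450.3, -243.0, 15.2]
ee_rot: [-0.001, 0.987, -0.158, -0.002]
force: [-0.1, 1.6, -1.0]
grip_width: 0.645
```

Emit:
play_rows:
  motion:
    - [[0, 0, 0], [0, 0, 0]]
    - [[0, 0, 0], [0, 0, 0]]
    - [[0, 0, 0], [0, 0, 0]]
    - [[0, 0, 0], [0, 0, 0]]
    - [[0, 0, 0], [0, 0, 0]]
    - [[0, 0, 0], [0, 0, 0]]
  fingers: 22

```text
time_s: 7.85
eef_pos: [451.6, -244.1, 18.2]
ee_rot: [0.0, 0.987, -0.158, 0.0]
force: [0.2, 0.6, -0.1]
grip_width: 0.26
```

Emit:
play_rows:
  motion:
    - [[0, 0, 0], [0, 0, 0]]
    - [[0, 0, 0], [0, 0, 0]]
    - [[0, 0, 0], [0, 0, 0]]
    - [[0, 0, 0], [0, 0, 0]]
    - [[0, 0, 0], [0, 0, 0]]
    - [[0, 0, 0], [0, 0, 0]]
    - [[0, 0, 0], [0, 0, 0]]
    - [[0, 0, 0], [0, 0, 0]]

```text
time_s: 8.52
eef_pos: [451.5, -244.0, 17.9]
ee_rot: [0.0, 0.987, -0.158, 0.0]
force: [-0.3, 0.0, 0.1]
grip_width: 0.251
```

The jaws closed to 22 mm with no contact, so the tips pass above the 40 mm bar: the real fingertips are well short of the stated TCP. I'll measure this by touching the bar's top with the jaws as they are.

Emit:
play_rows:
  motion:
    - [[0, 0, 2], [0, 0, 0]]
    - [[0, 0, 2], [0, 0, 0]]
    - [[0, 0, 2], [0, 0, 0]]
    - [[0, 0, 0], [0, 0, 0]]

```text
time_s: 8.85
eef_pos: [451.5, -244.0, 11.8]
ee_rot: [-0.0, 0.987, -0.158, -0.0]
force: [-0.4, -0.3, -0.2]
grip_width: 0.257
```

Run:
```python
from h import *
plan(); im=ctrl.capture("wrist"); cv2.imwrite("pics/w4.png",im[:,:,::-1])
im=ctrl.capture("side"); cv2.imwrite("pics/s4.png",cv2.resize(im[120:360,250:570],None,fx=2.4,fy=2.4,interpolation=cv2.INTER_CUBIC)[:,:,::-1])
```

```text
t 8.8 tcp [ 451.5 -244.    11.8] yaw -18.15 z [-0.  0. -1.] F [-0.4 -0.3 -0.2] g 21.9
```

View pics/s4.png

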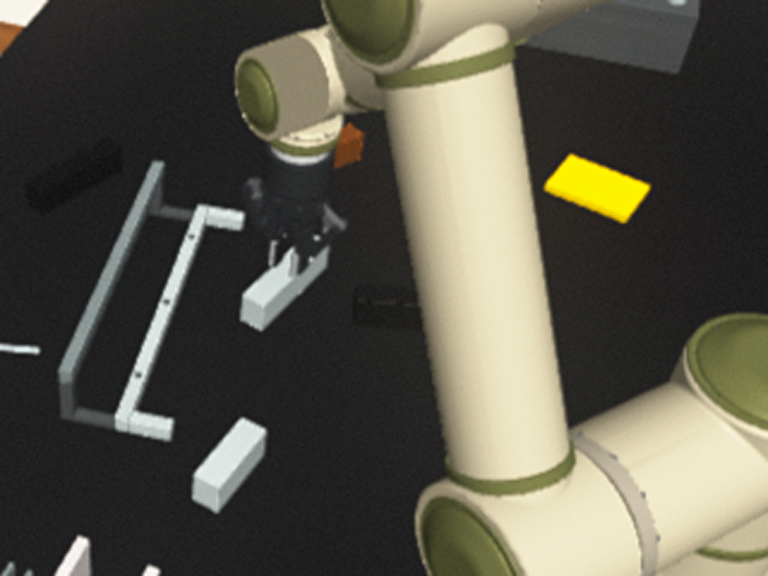

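The side crop shows the fingertips just at the bar's top face, around (290,255), so the tips really are about 30 mm or more behind the nominal TCP. I'll keep lowering until they touch.

Emit:
play_rows:
  motion:
    - [[0, 0, 2], [0, 0, 0]]
    - [[0, 0, 2], [0, 0, 0]]
    - [[0, 0, 0], [0, 0, 0]]

```text
time_s: 9.2
eef_pos: [451.8, -244.2, 11.4]
ee_rot: [0.0, 0.988, -0.157, 0.0]
force: [-13.5, 10.3, 43.7]
grip_width: 0.253
```

Emit:
play_rows:
  motion:
    - [[0, 0, 1.5], [0, 0, 0]]
    - [[0, 0, 1.5], [0, 0, 0]]
    - [[0, 0, 0], [0, 0, 0]]

```text
time_s: 9.45
eef_pos: [452.1, -244.3, 11.2]
ee_rot: [0.001, 0.988, -0.157, 0.001]
force: [-23.6, 16.9, 76.6]
grip_width: 0.257
```

Contact came at TCP z ≈ 11.5 on the 40 mm top, so the tips are about 28.5 mm short of the nominal TCP and I'll allow for that from here on. I'll back off, open, and grip lower with the tips at about 20 mm.

Emit:
play_rows:
  motion:
    - [[0, 0, -15], [0, 0, 0]]
    - [[0, 0, -15], [0, 0, 0]]
    - [[0, 0, -5], [0, 0, 0]]
    - [[0, 0, 0], [0, 0, 0]]
    - [[0, 0, 0], [0, 0, 0]]
    - [[0, 0, 0], [0, 0, 0]]
    - [[0, 0, 0], [0, 0, 0]]
  fingers: 50

```text
time_s: 10.03
eef_pos: [451.1, -243.7, 38.9]
ee_rot: [-0.0, 0.987, -0.158, -0.001]
force: [-0.0, -0.4, 0.6]
grip_width: 0.587
```

```bash
cat >> h.py <<'E'
def bars(im,C,th=215,z=40):
    g=cv2.cvtColor(im,cv2.COLOR_RGB2GRAY); n,l,st,ce=cv2.connectedComponentsWithStats((g>th).astype(np.uint8))
    for i in range(1,n):
        if st[i,4]<300: continue
        c,_=cv2.findContours((l==i).astype(np.uint8),cv2.RETR_EXTERNAL,cv2.CHAIN_APPROX_NONE)
        P=p2w(C,c[0][:,0].astype(float),z)[:,:2].astype(np.float32); r=cv2.minAreaRect(P)
        b=cv2.boxPoints(r); e=max((b[1]-b[0],b[2]-b[1]),key=np.linalg.norm)
        print("blob",np.round(r[0],1),np.round(r[1],1),"axis deg",round(float(np.degrees(np.arctan2(e[1],e[0]))%180),1))
E
python3 - <<'E'
from h import *
plan([450,-244,-9],-18.1)
C=cam("wrist"); bars(ctrl.capture("wrist"),C)
E
```

```text
t 10.0 tcp [ 451.1 -243.7   38.9] yaw -18.16 z [-0.001  0.001 -1.   ] F [-0.  -0.4  0.6] g 50.1
turn tool deg [-0.04  0.09 -0.06]
shift in goal axes [-1.   0.6 47.9]
shift in current axes [-0.9  0.6 47.9]
blob [ 563.5 -216.8] [11.5 99.2] axis deg 94.9
blob [ 442.  -241.7] [137.7  11.7] axis deg 71.6
blob [ 457.1 -246.6] [137.9  13.1] axis deg 73.3
blob [ 445.5 -266.6] [92.4  7.1] axis deg 72.0
blob [ 546.2 -318.7] [38.3  8.3] axis deg 5.0
```

Emit:
play_rows:
  motion:
    - [[-0.3, 0, 9], [0, 0, 0]]
    - [[-0.3, 0, 9], [0, 0, 0]]
    - [[0, 0, 10], [0, 0, 0]]
    - [[0, 0, 10], [0, 0, 0]]
    - [[0, 0, 9], [0, 0, 0]]
    - [[0, 0, 0], [0, 0, 0]]

```text
time_s: 10.58
eef_pos: [450.0, -243.0, -9.3]
ee_rot: [-0.001, 0.987, -0.158, -0.002]
force: [0.0, 0.1, -0.0]
grip_width: 0.587
```

Emit:
play_rows:
  motion:
    - [[0, 0, 0], [0, 0, 0]]
    - [[0, 0, 0], [0, 0, 0]]
    - [[0, 0, 0], [0, 0, 0]]
    - [[0, 0, 0], [0, 0, 0]]
    - [[0, 0, 0], [0, 0, 0]]
    - [[0, 0, 0], [0, 0, 0]]
    - [[0, 0, 0], [0, 0, 0]]
    - [[0, 0, 0], [0, 0, 0]]
  fingers: 24
  squeeze: 45

```text
time_s: 11.25
eef_pos: [451.1, -243.9, -6.9]
ee_rot: [0.0, 0.987, -0.158, 0.0]
force: [-0.6, 0.2, 2.8]
grip_width: 0.34
```

Emit:
play_rows:
  motion:
    - [[0, 0, -10], [0, 0, 0]]
    - [[0, 0, -20], [0, 0, 0]]
    - [[0, 0, -20], [0, 0, 0]]
    - [[0, 0, 0], [0, 0, -5.85]]
    - [[0, 0, 0], [0, 0, -5.85]]
    - [[0, 0, 0], [0, 0, -5.85]]
    - [[0, 0, 0], [0, 0, -5.85]]
    - [[12, -21, 0], [0, 0, 0]]
    - [[12, -21, 0], [0, 0, 0]]
    - [[12, -21, 0], [0, 0, 0]]
    - [[12, -21, 0], [0, 0, 0]]
    - [[12, -21, 0], [0, 0, 0]]
    - [[12, -21, 0], [0, 0, 0]]
    - [[12, -21, 0], [0, 0, 0]]
    - [[12, -21, 0], [0, 0, 0]]
    - [[0, 0, 0], [0, 0, 0]]
    - [[0, 0, 0], [0, 0, 0]]

```text
time_s: 12.67
eef_pos: [531.2, -66.8, 43.1]
ee_rot: [-0.0, 0.999, 0.047, -0.0]
force: [-0.9, 0.0, -3.8]
grip_width: 0.339
```

Run:
```python
from h import *
plan([532.4,-68.8,-6],5.2)
C=cam("wrist"); im=ctrl.capture("wrist"); cv2.imwrite("pics/w5.png",im[:,:,::-1])
bars(im,C,z=18)
```

```text
t 12.7 tcp [531.2 -66.8  43.1] yaw 5.37 z [-0.  0. -1.] F [-0.9  0.  -3.8] g 29.0
turn tool deg [-0.    0.02  0.17]
shift in goal axes [ 1.1  2.1 49.1]
shift in current axes [ 1.1  2.1 49.1]
blob [415.5  23.5] [59.6  5.8] axis deg 75.3
blob [425.3  23.1] [63.6  7.2] axis deg 75.5
blob [524.6  11.6] [42.9 13.4] axis deg 5.4
blob [557.7 -10.6] [ 5.9 62.9] axis deg 97.3
blob [519.2 -38.7] [ 6.  60.5] axis deg 96.9
blob [527.7 -24.8] [ 5.5 34.5] axis deg 94.1
blob [538.6 -27.5] [ 9.4 42.6] axis deg 91.9
blob [561.3 -64. ] [13.1 53.2] axis deg 95.0
```

View pics/w5.png

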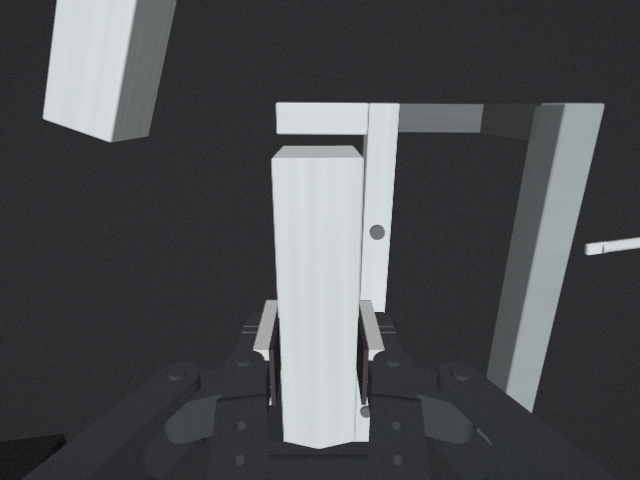

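The bar is held straight between the pads, and the left stop at (277–370, 103–133) is level in the view, so the tool's yaw matches the station. The bar's end sits just short of the stop, so I'll shift 3 mm back and lower.

Emit:
play_rows:
  motion:
    - [[0, 3, 0], [0, 0, 0]]
    - [[0, 0, 12], [0, 0, 0]]
    - [[0, 0, 12], [0, 0, 0]]
    - [[0, 0, 12], [0, 0, 0]]
    - [[0, 0, 8], [0, 0, 0]]
    - [[0, 0, 3], [0, 0, 0]]
    - [[0, 0, 2], [0, 0, 0]]
    - [[0, 0, 0], [0, 0, 0]]
    - [[0, 0, 0], [0, 0, 0]]

```text
time_s: 13.47
eef_pos: [531.7, -71.0, -5.6]
ee_rot: [0.0, 0.999, 0.046, 0.0]
force: [0.4, -0.5, -3.1]
grip_width: 0.341
```

Emit:
play_rows:
  motion:
    - [[0, 0, 0], [0, 0, 0]]
    - [[0, 0, 0], [0, 0, 0]]
    - [[0, -2, 0], [0, 0, 0]]
    - [[0, -2, 0], [0, 0, 0]]
    - [[0, -2, 0], [0, 0, 0]]
    - [[0, 0, 0], [0, 0, 0]]
  squeeze: 20

```text
time_s: 13.97
eef_pos: [531.0, -64.7, -5.9]
ee_rot: [0.0, 0.999, 0.046, 0.0]
force: [-0.4, -1.7, -3.1]
grip_width: 0.34
```

Emit:
play_rows:
  motion:
    - [[0, 0, 1.5], [0, 0, 0]]
    - [[0, -1.5, 0], [0, 0, 0]]
    - [[0, -1.5, 0], [0, 0, 0]]
    - [[0, 0, 0], [0, 0, 0]]

```text
time_s: 14.3
eef_pos: [531.4, -64.6, -6.6]
ee_rot: [0.003, 0.999, 0.046, 0.001]
force: [-3.7, -17.4, 2.3]
grip_width: 0.338
```

Emit:
play_rows:
  motion:
    - [[0, -1.5, 0], [0, 0, 0]]
    - [[0, -1.5, 0], [0, 0, 0]]
    - [[0, 0, 0], [0, 0, 0]]

```text
time_s: 14.55
eef_pos: [531.6, -64.4, -6.0]
ee_rot: [0.005, 0.999, 0.047, 0.001]
force: [-6.1, -32.6, 4.8]
grip_width: 0.337
```

Emit:
play_rows:
  motion:
    - [[0, 2.5, 0], [0, 0, 0]]
    - [[0, 2.5, 0], [0, 0, 0]]
    - [[0, 0, 0], [0, 0, 0]]

```text
time_s: 14.8
eef_pos: [531.4, -64.6, -6.8]
ee_rot: [0.0, 0.999, 0.046, 0.001]
force: [-1.6, -3.7, 5.3]
grip_width: 0.337
```

Emit:
play_rows:
  motion:
    - [[0, 0, 0], [0, 0, 0]]
    - [[0, 0, 0], [0, 0, 0]]
    - [[0, 0, 0], [0, 0, 0]]
    - [[0, 0, 0], [0, 0, 0]]
    - [[2, 0, 0], [0, 0, 0]]
    - [[2, 0, 0], [0, 0, 0]]
    - [[2, 0, 0], [0, 0, 0]]
    - [[1, 0, 0], [0, 0, 0]]
    - [[1, 0, 0], [0, 0, 0]]
    - [[1, 0, 0], [0, 0, 0]]
    - [[0, 0, 0], [0, 0, 0]]
  fingers: 40

```text
time_s: 15.72
eef_pos: [539.8, -62.9, -7.7]
ee_rot: [-0.0, 0.999, 0.046, -0.0]
force: [-0.7, 0.8, 0.4]
grip_width: 0.469
```

Emit:
play_rows:
  motion:
    - [[1.5, 0, 0], [0, 0, 0]]
    - [[1.5, 0, 0], [0, 0, 0]]
    - [[0, 0, 0], [0, 0, 0]]

```text
time_s: 15.97
eef_pos: [543.1, -62.7, -7.6]
ee_rot: [0.0, 0.999, 0.046, 0.0]
force: [-0.9, -0.5, 0.2]
grip_width: 0.467
```

Emit:
play_rows:
  motion:
    - [[1, 0, 0], [0, 0, 0]]
    - [[1, 0, 0], [0, 0, 0]]
    - [[0, 0, 0], [0, 0, 0]]

```text
time_s: 16.22
eef_pos: [544.5, -62.5, -7.7]
ee_rot: [-0.0, 0.999, 0.046, -0.0]
force: [-4.1, -0.6, 2.3]
grip_width: 0.47
```

Emit:
play_rows:
  motion:
    - [[1, 0, 0], [0, 0, 0]]
    - [[1, 0, 0], [0, 0, 0]]
    - [[0, 0, 0], [0, 0, 0]]

```text
time_s: 16.47
eef_pos: [544.4, -62.4, -7.8]
ee_rot: [-0.0, 0.999, 0.046, -0.003]
force: [-14.5, -2.9, 8.5]
grip_width: 0.468
```

Emit:
play_rows:
  motion:
    - [[-3, 0, 0], [0, 0, 0]]
    - [[-3, 0, 0], [0, 0, 0]]
    - [[0, 0, 0], [0, 0, 0]]
    - [[0, 0, -10], [0, 0, 0]]
    - [[0, 0, -20], [0, 0, 0]]
    - [[0, 0, -30], [0, 0, 0]]
    - [[0, 0, -30], [0, 0, 0]]
    - [[0, 0, -30], [0, 0, 0]]
    - [[0, 0, -30], [0, 0, 0]]
    - [[-20, -10, 0], [0, 0, 0]]
    - [[-20, -10, 0], [0, 0, 0]]
    - [[-20, -10, 0], [0, 0, 0]]
    - [[-20, -10, 0], [0, 0, 0]]
    - [[0, 0, 0], [0, 0, 0]]
    - [[0, 0, 0], [0, 0, 0]]
  fingers: 55

```text
time_s: 17.72
eef_pos: [457.7, -30.2, 143.5]
ee_rot: [0.0, 0.999, 0.046, 0.001]
force: [-1.2, 0.4, -0.6]
grip_width: 0.644
```

Run:
```python
from h import *
C=cam("wrist"); im=ctrl.capture("wrist"); cv2.imwrite("pics/w6.png",im[:,:,::-1]); np.savez("w6.npz",K=C[0],R=C[1],t=C[2])
bars(im,C,z=40,th=200); print("z18"); bars(im,C,z=18,th=200)
plan([428.9,40.1,40],-15)
```

```text
blob [429.4  40.3] [88.8 28.9] axis deg 75.6
blob [531.6 -51.5] [ 54.3 146.8] axis deg 95.1
blob [679.7 -30.1] [44.8  5.6] axis deg 12.7
z18
blob [427.8  39.2] [96.  31.2] axis deg 75.6
blob [538.2 -59.9] [ 58.7 158.6] axis deg 95.1
blob [698.3 -36.8] [48.4  6.1] axis deg 12.7
t 17.8 tcp [458.2 -30.5 143.3] yaw 5.25 z [ 0.002 -0.001 -1.   ] F [-0.4  0.1 -0.3] g 55.2
turn tool deg [ 2.000e-02 -1.200e-01  2.025e+01]
shift in goal axes [-46.6 -60.6 103.3]
shift in current axes [-23.  -73.1 103.2]
```

View pics/w6.png

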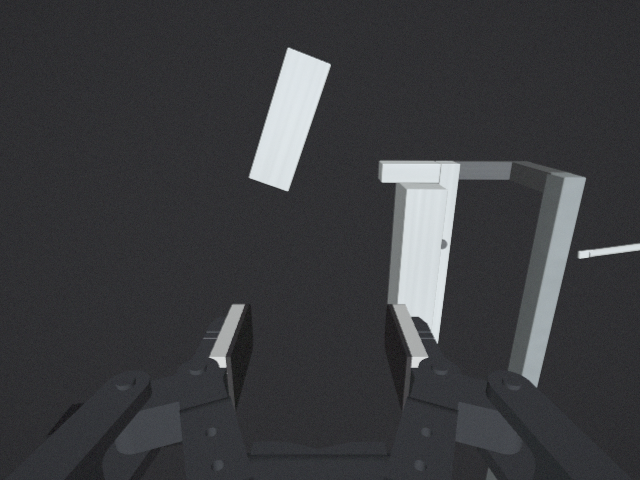

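The picture shows the long bar's top at (403–445, 185–340), flush along the fence and up against the left stop. The short bar hasn't moved (top centre (289,119)). Next I grip the short bar.

Emit:
play_rows:
  motion:
    - [[0, 0, 10], [0, 0, 5.2]]
    - [[0, 0, 10], [0, 0, 5.2]]
    - [[0, 0, 10], [0, 0, 5.2]]
    - [[0, 0, 10], [0, 0, 4.4]]
    - [[-11.6, -15.2, 10], [0, 0, 0]]
    - [[-11.6, -15.2, 10], [0, 0, 0]]
    - [[-11.6, -15.2, 10], [0, 0, 0]]
    - [[-11.6, -15.2, 10], [0, 0, 0]]
    - [[0, 0, 0], [0, 0, 0]]
    - [[0, 0, 12], [0, 0, 0]]
    - [[0, 0, 12], [0, 0, 0]]
    - [[0, 0, 12], [0, 0, 0]]
    - [[0, 0, 12], [0, 0, 0]]
    - [[0, 0, 12], [0, 0, 0]]
    - [[0, 0, 11], [0, 0, 0]]
    - [[0, 0, 0], [0, 0, 0]]

```text
time_s: 19.1
eef_pos: [428.3, 39.7, -9.8]
ee_rot: [-0.0, 0.992, -0.129, -0.001]
force: [0.3, 0.7, 0.5]
grip_width: 0.644
```

Emit:
play_rows:
  motion:
    - [[0, 0, 0], [0, 0, 0]]
    - [[0, 0, 0], [0, 0, 0]]
    - [[0, 0, 0], [0, 0, 0]]
    - [[0, 0, 0], [0, 0, 0]]
    - [[0, 0, 0], [0, 0, 0]]
    - [[0, 0, 0], [0, 0, 0]]
    - [[0, 0, 0], [0, 0, 0]]
    - [[0, 0, 0], [0, 0, 0]]
  fingers: 24
  squeeze: 45

```text
time_s: 19.77
eef_pos: [429.1, 39.9, -7.7]
ee_rot: [0.0, 0.992, -0.128, 0.001]
force: [-0.0, -2.1, 6.2]
grip_width: 0.34
```

Run:
```python
from h import *
o=np.array([562,-162.5]);a=np.radians(5.2);ex=np.array([np.cos(a),np.sin(a)]);ey=np.array([-ex[1],ex[0]])
p=o-22*ex-119*ey
plan([*p,-7],5.2)
```

```text
t 19.8 tcp [429.1  39.9  -7.7] yaw -14.75 z [ 0.002 -0.001 -1.   ] F [-0.  -2.1  6.2] g 29.0
turn tool deg [  0.02  -0.15 -19.95]
shift in goal axes [ 92.  332.7  -0.7]
shift in current axes [ 2.000e+02  2.813e+02 -2.000e-01]
```

Emit:
play_rows:
  motion:
    - [[0, 0, -15], [0, 0, 0]]
    - [[0, 0, -20], [0, 0, 0]]
    - [[0, 0, -20], [0, 0, 0]]
    - [[0, 0, -20], [0, 0, 0]]
    - [[0, 0, 0], [0, 0, -5]]
    - [[0, 0, 0], [0, 0, -5]]
    - [[0, 0, 0], [0, 0, -5]]
    - [[0, 0, 0], [0, 0, -5]]
    - [[9.2, 33.2, 0], [0, 0, 0]]
    - [[9.2, 33.2, 0], [0, 0, 0]]
    - [[9.2, 33.2, 0], [0, 0, 0]]
    - [[9.2, 33.2, 0], [0, 0, 0]]
    - [[9.2, 33.2, 0], [0, 0, 0]]
    - [[9.2, 33.2, 0], [0, 0, 0]]
    - [[9.2, 33.2, 0], [0, 0, 0]]
    - [[9.2, 33.2, 0], [0, 0, 0]]
    - [[9.2, 33.2, 0], [0, 0, 0]]
    - [[9.2, 33.2, 0], [0, 0, 0]]
    - [[0, 0, 0], [0, 0, 0]]
    - [[0, 0, 0], [0, 0, 0]]

```text
time_s: 21.43
eef_pos: [549.6, -282.9, 65.5]
ee_rot: [-0.001, 0.999, 0.045, -0.001]
force: [0.2, 1.5, -3.3]
grip_width: 0.34
```

Run:
```python
from h import *
o=np.array([562,-162.5]);a=np.radians(5.2);ex=np.array([np.cos(a),np.sin(a)]);ey=np.array([-ex[1],ex[0]])
p=o-22*ex-119*ey
plan([*p,-7],5.2)
im=ctrl.capture("wrist"); cv2.imwrite("pics/w7.png",im[:,:,::-1])
```

```text
t 21.4 tcp [ 549.6 -282.9   65.5] yaw 5.15 z [-0.001  0.001 -1.   ] F [ 0.2  1.5 -3.3] g 29.0
turn tool deg [-0.06  0.06 -0.05]
shift in goal axes [ 1.2  0.2 72.5]
shift in current axes [ 1.3  0.3 72.5]
```

View pics/w7.png

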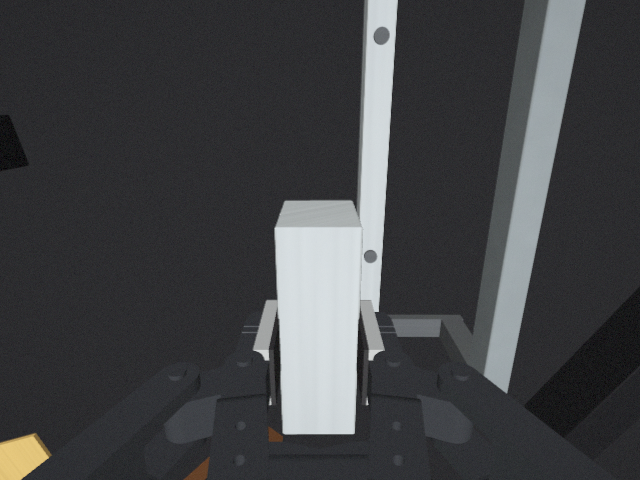

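The short bar is held straight and parallel to the fence, with the right stop hidden under the hand. I'll lower it and push it towards the stop (+tool y).

Emit:
play_rows:
  motion:
    - [[0, 0, 15], [0, 0, 0]]
    - [[0, 0, 15], [0, 0, 0]]
    - [[0, 0, 15], [0, 0, 0]]
    - [[0, 0, 15], [0, 0, 0]]
    - [[0, 0, 7], [0, 0, 0]]
    - [[0, 0, 3], [0, 0, 0]]
    - [[0, 0, 2.5], [0, 0, 0]]
    - [[0, 0, 0], [0, 0, 0]]
    - [[0, 0, 0], [0, 0, 0]]

```text
time_s: 22.23
eef_pos: [550.4, -282.0, -5.3]
ee_rot: [0.0, 0.999, 0.046, 0.0]
force: [-0.0, 0.9, -2.7]
grip_width: 0.339
```

Emit:
play_rows:
  motion:
    - [[0, 0, 0], [0, 0, 0]]
    - [[0, 2, 0], [0, 0, 0]]
    - [[0, 2, 0], [0, 0, 0]]
    - [[0, 0, 0], [0, 0, 0]]
  squeeze: 20

```text
time_s: 22.57
eef_pos: [550.5, -286.5, -5.9]
ee_rot: [0.0, 0.999, 0.046, 0.0]
force: [0.1, 0.7, -2.0]
grip_width: 0.342
```

Emit:
play_rows:
  motion:
    - [[0, 1.5, 0], [0, 0, 0]]
    - [[0, 1.5, 0], [0, 0, 0]]
    - [[0, 0, 0], [0, 0, 0]]

```text
time_s: 22.82
eef_pos: [550.7, -289.2, -6.1]
ee_rot: [0.0, 0.999, 0.046, 0.0]
force: [-0.8, 0.0, -2.2]
grip_width: 0.342
```

Emit:
play_rows:
  motion:
    - [[0, 0, 1.2], [0, 0, 0]]
    - [[0, 1.5, 0], [0, 0, 0]]
    - [[0, 1.5, 0], [0, 0, 0]]
    - [[0, 0, 0], [0, 0, 0]]

```text
time_s: 23.15
eef_pos: [550.8, -290.7, -7.5]
ee_rot: [-0.001, 0.999, 0.046, -0.0]
force: [-0.1, 6.3, -1.0]
grip_width: 0.336
```

Emit:
play_rows:
  motion:
    - [[0, 1.5, 0], [0, 0, 0]]
    - [[0, 1.5, 0], [0, 0, 0]]
    - [[0, 0, 0], [0, 0, 0]]

```text
time_s: 23.4
eef_pos: [550.8, -290.7, -7.4]
ee_rot: [-0.004, 0.999, 0.046, -0.001]
force: [-1.9, 19.0, 6.5]
grip_width: 0.34
```

Emit:
play_rows:
  motion:
    - [[0, -1.5, 0], [0, 0, 0]]
    - [[0, -2, 0], [0, 0, 0]]
    - [[0, 0, 0], [0, 0, 0]]

```text
time_s: 23.65
eef_pos: [551.0, -290.7, -7.3]
ee_rot: [-0.0, 0.999, 0.046, -0.0]
force: [0.9, 4.2, -0.6]
grip_width: 0.343
```

Emit:
play_rows:
  motion:
    - [[0, 0, 0], [0, 0, 0]]
    - [[0, 0, 0], [0, 0, 0]]
    - [[0, 0, 0], [0, 0, 0]]
    - [[0, 0, 0], [0, 0, 0]]
    - [[2, 0, 0], [0, 0, 0]]
    - [[2, 0, 0], [0, 0, 0]]
    - [[2, 0, 0], [0, 0, 0]]
    - [[2, 0, 0], [0, 0, 0]]
    - [[1.5, 0, 0], [0, 0, 0]]
    - [[1.5, 0, 0], [0, 0, 0]]
    - [[1, 0, 0], [0, 0, 0]]
    - [[0, 0, 0], [0, 0, 0]]
  fingers: 40

```text
time_s: 24.65
eef_pos: [563.1, -290.3, -7.3]
ee_rot: [0.0, 0.999, 0.046, 0.0]
force: [0.5, 0.4, 0.2]
grip_width: 0.471
```

Emit:
play_rows:
  motion:
    - [[1, 0, 0], [0, 0, 0]]
    - [[1, 0, 0], [0, 0, 0]]
    - [[0, 0, 0], [0, 0, 0]]

```text
time_s: 24.9
eef_pos: [564.2, -290.0, -7.4]
ee_rot: [-0.0, 0.999, 0.046, -0.001]
force: [-5.8, 0.7, 3.3]
grip_width: 0.468
```

Emit:
play_rows:
  motion:
    - [[1, 0, 0], [0, 0, 0]]
    - [[0, 0, 0], [0, 0, 0]]

```text
time_s: 25.07
eef_pos: [564.2, -290.0, -7.4]
ee_rot: [-0.001, 0.999, 0.046, -0.002]
force: [-12.1, -0.0, 5.8]
grip_width: 0.468
```

Emit:
play_rows:
  motion:
    - [[-3, 0, 0], [0, 0, 0]]
    - [[-3.5, 0, 0], [0, 0, 0]]
    - [[0, 0, 0], [0, 0, 0]]
    - [[0, 0, -10], [0, 0, 0]]
    - [[0, 0, -20], [0, 0, 0]]
    - [[0, 0, -30], [0, 0, 0]]
    - [[0, 0, -35], [0, 0, 0]]
    - [[0, 0, -35], [0, 0, 0]]
    - [[0, 0, -35], [0, 0, 0]]
    - [[0, 0, -35], [0, 0, 0]]
    - [[0, 0, -35], [0, 0, 0]]
    - [[0, 0, -15], [0, 0, 0]]

```text
time_s: 26.07
eef_pos: [560.3, -291.0, 249.1]
ee_rot: [0.003, 0.999, 0.046, 0.003]
force: [-0.5, -0.2, 0.4]
grip_width: 0.469
```

Emit:
play_rows:
  motion:
    - [[-1.5, -31.5, 0], [0, 0, 0]]
    - [[-1.5, -31.5, 0], [0, 0, 0]]
    - [[-1.5, -31.5, 0], [0, 0, 0]]
    - [[-1.5, -31.5, 0], [0, 0, 0]]
    - [[-1.5, -31.5, 0], [0, 0, 0]]
    - [[-1.5, -31.5, 0], [0, 0, 0]]
    - [[-1.5, -31.5, 0], [0, 0, 0]]
    - [[-1.5, -31.5, 0], [0, 0, 0]]
    - [[-1.5, -31.5, 0], [0, 0, 0]]
    - [[-1.5, -31.5, 0], [0, 0, 0]]
    - [[-1.5, -31.5, 0], [0, 0, 0]]
    - [[-1.5, -31.5, 0], [0, 0, 0]]
    - [[-1.5, -31.5, 0], [0, 0, 0]]
    - [[-1.5, -31.5, 0], [0, 0, 0]]
    - [[-1.5, -31.5, 0], [0, 0, 0]]
    - [[-1.5, -31.5, 0], [0, 0, 0]]
    - [[-1.5, -31.5, 0], [0, 0, 0]]
    - [[-1.5, -31.5, 0], [0, 0, 0]]
    - [[-1.5, -31.5, 0], [0, 0, 0]]
    - [[0, 0, 0], [0, 0, 0]]

```text
time_s: 27.73
eef_pos: [474.8, 307.3, 243.4]
ee_rot: [-0.001, 0.999, 0.048, 0.0]
force: [-0.3, 0.0, -0.4]
grip_width: 0.466
```

Run:
```python
from h import *
plan(); C=cam("wrist"); im=ctrl.capture("wrist"); cv2.imwrite("pics/w8.png",im[:,:,::-1]); np.savez("w8.npz",K=C[0],R=C[1],t=C[2])
bars(im,C,z=138,th=180)
```

```text
t 27.7 tcp [474.8 307.3 243.4] yaw 5.51 z [ 0.001  0.002 -1.   ] F [-0.3  0.  -0.4] g 39.8
blob [487.6 304.3] [107.  127.8] axis deg 176.0
blob [664.6 340.9] [50.  54.5] axis deg 120.4
blob [425.  209.7] [59.8 14.9] axis deg 82.4
blob [540.8 221.2] [14.6 59.8] axis deg 109.1
blob [699.9 228.7] [40.8 90.9] axis deg 144.6
blob [216.6 115.7] [100.   16.5] axis deg 80.4
blob [513.  119.2] [41.6 46.3] axis deg 95.6
blob [740.  125.1] [13.1 32.7] axis deg 140.4
```

View pics/w8.png

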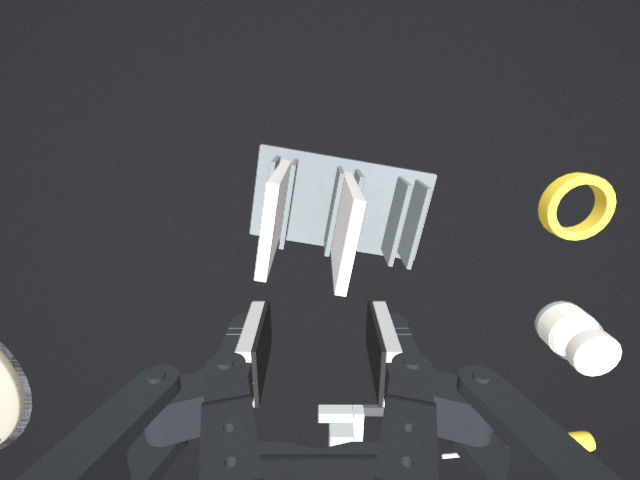

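The wrist view shows the rack base corners at about (262,145), (436,175) and (250,235), with plates in the near and middle slots. I'll fit the rack pose, overlay the predicted plates and check them.

Run:
```python
from h import *
d=np.load("w8.npz"); C=(d["K"],d["R"],d["t"]); im=cv2.imread("pics/w8.png")
P=p2w(C,[(262,145),(436,175),(250,235)],8)[:,:2]; print(np.round(P,1), np.linalg.norm(P[1]-P[0]),np.linalg.norm(P[2]-P[0]))
e=P[1]-P[0]; yaw=np.arctan2(e[1],e[0]); ex=np.array([np.cos(yaw),np.sin(yaw)]);ey=np.array([-ex[1],ex[0]])
c=(P[1]+P[2])/2; print("rack",c,np.degrees(yaw))
big=cv2.resize(im[120:320,220:460],None,fx=3.2,fy=3.2,interpolation=cv2.INTER_CUBIC)
for sx in(-65,0):
    q=np.array([[*(c+(sx+a)*ex+b*ey),138] for a,b in((-5,-40),(5,-40),(5,40),(-5,40))]); print("plate",np.round(q.mean(0),1))
    uv=(w2p(C,q)-[220,120])*3.2; cv2.polylines(big,[uv.astype(int)],True,(0,0,255),1)
q=np.array([[*(c+a*ex+b*ey),8] for a,b in((-95,-50),(95,-50),(95,50),(-95,50))]); cv2.polylines(big,[((w2p(C,q)-[220,120])*3.2).astype(int)],True,(0,255,0),1)
cv2.imwrite("pics/c8.png",big)
```

```text
[[411.8 347.9]
 [596.2 334.8]
 [403.3 248.9]] 184.88789836381653 99.32831396080971
rack [499.76322549 291.85402339] -4.044556946782614
plate [434.9 296.4 138. ]
plate [499.8 291.9 138. ]
```

View pics/c8.png

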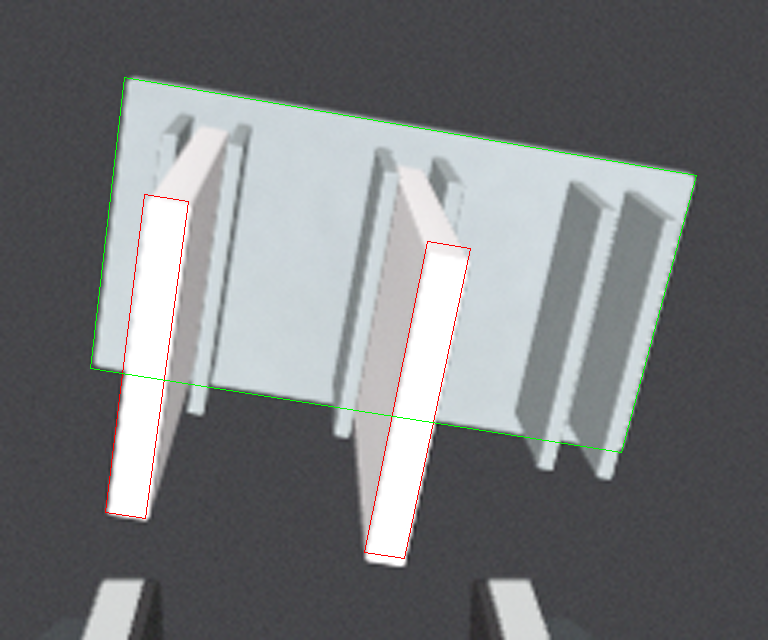

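The overlay matches: red rectangles sit on both plate tops and green on the rack base. Plate A is at (435,296) and plate B at (500,291), yaw −4.2°. I'll grip B first, with the tips about 35 mm below its top.

Run:
```python
from h import *
plan([499.8,291,76],-4.2)
```

```text
t 27.8 tcp [475.4 305.  243.2] yaw 5.46 z [ 0.001  0.001 -1.   ] F [ 0.1 -0.1 -0.4] g 40.0
turn tool deg [-0.04 -0.04  9.66]
shift in goal axes [ 25.3  12.2 167.2]
shift in current axes [ 22.8  16.4 167.2]
```

Emit:
play_rows:
  motion:
    - [[0, 0, 0], [0, 0, 4.8]]
    - [[0, 0, 0], [0, 0, 4.8]]
    - [[12.6, 6.1, 0], [0, 0, 0]]
    - [[12.7, 6.1, 0], [0, 0, 0]]
    - [[0, 0, 25], [0, 0, 0]]
    - [[0, 0, 25], [0, 0, 0]]
    - [[0, 0, 25], [0, 0, 0]]
    - [[0, 0, 20], [0, 0, 0]]
    - [[0, 0, 0], [0, 0, 0]]
    - [[0, 0, 0], [0, 0, 0]]

```text
time_s: 28.62
eef_pos: [501.4, 287.7, 147.7]
ee_rot: [0.0, 0.999, -0.038, -0.0]
force: [0.7, -0.2, 0.8]
grip_width: 0.471
```

Run:
```python
from h import *
plan([499.8,291,76],-4.2); im=ctrl.capture("wrist"); cv2.imwrite("pics/w9.png",im[:,:,::-1])
```

```text
t 28.6 tcp [501.4 287.7 147.7] yaw -4.34 z [-0.001 -0.    -1.   ] F [ 0.7 -0.2  0.8] g 40.2
turn tool deg [ 0.03  0.05 -0.14]
shift in goal axes [-1.8 -3.2 71.7]
shift in current axes [-1.8 -3.2 71.7]
```

View pics/w9.png

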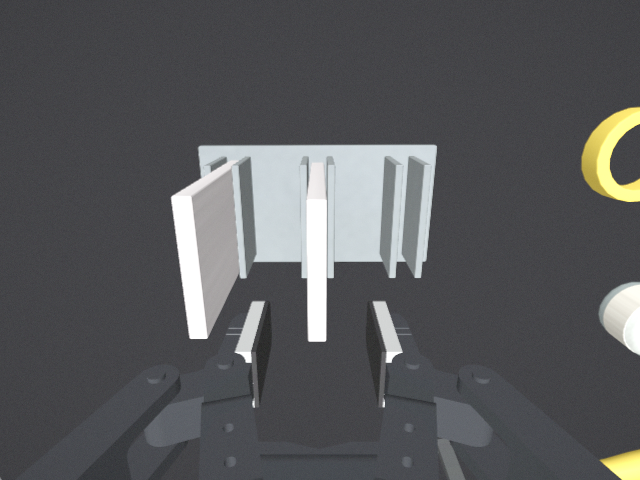

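Plate B (top strip from (317,195) to (317,340)) is centred and parallel between the pads. I'll descend and grip.

Emit:
play_rows:
  motion:
    - [[-0.8, -1.5, 18], [0, 0, 0]]
    - [[-0.8, -1.5, 18], [0, 0, 0]]
    - [[0, 0, 18], [0, 0, 0]]
    - [[0, 0, 12], [0, 0, 0]]
    - [[0, 0, 5], [0, 0, 0]]
    - [[0, 0, 0], [0, 0, 0]]

```text
time_s: 29.17
eef_pos: [499.7, 291.7, 77.2]
ee_rot: [-0.0, 0.999, -0.038, 0.0]
force: [-0.1, 0.0, -0.8]
grip_width: 0.472
```

Emit:
play_rows:
  motion:
    - [[0, 0, 0], [0, 0, 0]]
    - [[0, 0, 0], [0, 0, 0]]
    - [[0, 0, 0], [0, 0, 0]]
    - [[0, 0, 0], [0, 0, 0]]
    - [[0, 0, 0], [0, 0, 0]]
    - [[0, 0, 0], [0, 0, 0]]
    - [[0, 0, 0], [0, 0, 0]]
    - [[0, 0, 0], [0, 0, 0]]
  fingers: 4
  squeeze: 45

```text
time_s: 29.83
eef_pos: [500.1, 292.1, 78.2]
ee_rot: [-0.001, 0.999, -0.038, 0.001]
force: [0.2, 0.4, 6.0]
grip_width: 0.107
```

Gripped: 9 mm reading, as expected for a 10 mm plate. I'll lift, turn, and carry it to the right-hand place (station y −55).

Emit:
play_rows:
  motion:
    - [[0, 0, -10], [0, 0, 0]]
    - [[0, 0, -20], [0, 0, 0]]
    - [[0, 0, -25], [0, 0, 0]]
    - [[0, 0, -25], [0, 0, 0]]
    - [[0, 0, -20], [0, 0, 0]]
    - [[0, 0, 0], [0, 0, -4.7]]
    - [[0, 0, 0], [0, 0, -4.7]]
    - [[2, 15, 0], [0, 0, 0]]
    - [[4.5, 30, 0], [0, 0, 0]]
    - [[4.5, 30, 0], [0, 0, 0]]
    - [[4.5, 30, 0], [0, 0, 0]]
    - [[4.5, 30, 0], [0, 0, 0]]
    - [[4.5, 30, 0], [0, 0, 0]]
    - [[4.5, 30, 0], [0, 0, 0]]
    - [[4.5, 30, 0], [0, 0, 0]]
    - [[4.5, 30, 0], [0, 0, 0]]
    - [[4.5, 30, 0], [0, 0, 0]]
    - [[4.5, 30, 0], [0, 0, 0]]
    - [[4.5, 30, 0], [0, 0, 0]]
    - [[4.5, 30, 0], [0, 0, 0]]

```text
time_s: 31.5
eef_pos: [587.8, -78.2, 177.1]
ee_rot: [-0.0, 0.999, 0.044, -0.0]
force: [0.8, 0.4, -3.2]
grip_width: 0.11
```

Emit:
play_rows:
  motion:
    - [[4.5, 30, 0], [0, 0, 0]]
    - [[4.5, 30, 0], [0, 0, 0]]
    - [[4.5, 30, 0], [0, 0, 0]]
    - [[2, 20, 0], [0, 0, 0]]
    - [[0, 0, 0], [0, -5, 0]]
    - [[0, 0, 0], [0, -5, 0]]
    - [[0, 0, 0], [0, -5, 0]]
    - [[0, 0, 0], [0, -5, 0]]
    - [[0, 0, 0], [0, 0, 0]]
    - [[0, 0, 0], [0, 0, 0]]
    - [[0, 0, 0], [0, 0, 0]]

```text
time_s: 32.42
eef_pos: [613.0, -185.1, 177.2]
ee_rot: [0.008, 0.984, 0.043, -0.172]
force: [0.2, -0.4, -3.0]
grip_width: 0.11
```

Run:
```python
from h import *
plan([617.5,-212.8,145],5.1,-20)
s=ctrl.sense(); print(np.round(s["joints"],2))
im=ctrl.capture("wrist"); cv2.imwrite("pics/w10.png",im[:,:,::-1])
```

```text
t 32.4 tcp [ 613.  -185.1  177.2] yaw 5.05 z [-0.338 -0.03  -0.941] F [ 0.2 -0.4 -3. ] g 9.4
turn tool deg [-0.01 -0.15 -0.05]
shift in goal axes [12.9 28.  29.5]
shift in current axes [12.9 28.  29.5]
[-0.4   0.83  0.77 -0.17  1.84 -0.51]
```

View pics/w10.png

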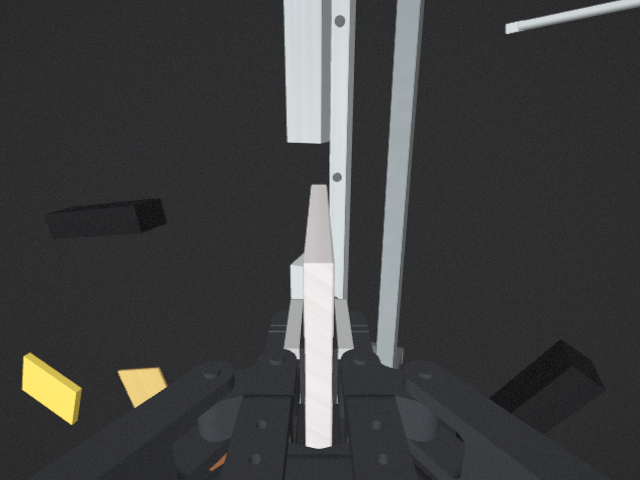

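The plate is held straight. I can see the fence at column 340, the rail at column 400 and the long bar still flush. I'll line up above the gap and lower straight down.

Emit:
play_rows:
  motion:
    - [[3.2, 7, 7.4], [0, 0, 0]]
    - [[3.2, 7, 7.4], [0, 0, 0]]
    - [[3.2, 7, 7.4], [0, 0, 0]]
    - [[3.3, 7, 7.3], [0, 0, 0]]
    - [[0, 0, 0], [0, 0, 0]]
    - [[0, 0, 0], [0, 0, 0]]

```text
time_s: 32.97
eef_pos: [617.2, -213.2, 143.6]
ee_rot: [0.007, 0.984, 0.043, -0.174]
force: [0.9, 0.1, -1.3]
grip_width: 0.107
```

Emit:
play_rows:
  motion:
    - [[3.4, 0, 9.4], [0, 0, 0]]
    - [[3.4, 0, 9.4], [0, 0, 0]]
    - [[3.4, 0, 9.4], [0, 0, 0]]
    - [[3.4, 0, 9.4], [0, 0, 0]]
    - [[3.4, 0, 9.4], [0, 0, 0]]
    - [[3.4, 0, 9.4], [0, 0, 0]]
    - [[1.7, 0, 4.7], [0, 0, 0]]
    - [[1.7, 0, 4.7], [0, 0, 0]]
    - [[0, 0, 0], [0, 0, 0]]
    - [[0, 0, 0], [0, 0, 0]]

```text
time_s: 33.8
eef_pos: [617.5, -212.8, 74.7]
ee_rot: [0.008, 0.984, 0.043, -0.173]
force: [-0.2, -0.4, -2.5]
grip_width: 0.106
```

Run:
```python
from h import *
plan([617.5,-212.8,67],5.1,-20)
im=ctrl.capture("side"); cv2.imwrite("pics/s11.png",cv2.resize(im[150:330,230:430],None,fx=3.2,fy=3.2,interpolation=cv2.INTER_CUBIC)[:,:,::-1])
```

```text
t 33.8 tcp [ 617.5 -212.8   74.7] yaw 5.04 z [-0.341 -0.03  -0.94 ] F [-0.2 -0.4 -2.5] g 9.1
turn tool deg [-0.01 -0.01 -0.05]
shift in goal axes [2.6 0.  7.2]
shift in current axes [2.6 0.  7.2]
```

No contact on the way down; about 8 mm to go, in small steps.

Emit:
play_rows:
  motion:
    - [[0.7, 0, 1.9], [0, 0, 0]]
    - [[0.7, 0, 1.9], [0, 0, 0]]
    - [[0.5, 0, 1.4], [0, 0, 0]]
    - [[0, 0, 0], [0, 0, 0]]

```text
time_s: 34.18
eef_pos: [617.3, -212.7, 68.7]
ee_rot: [0.008, 0.984, 0.043, -0.174]
force: [-0.3, -0.3, -2.7]
grip_width: 0.108
```

Emit:
play_rows:
  motion:
    - [[0.35, 0, 1], [0, 0, 0]]
    - [[0.35, 0, 1], [0, 0, 0]]
    - [[0, 0, 0], [0, 0, 0]]

```text
time_s: 34.43
eef_pos: [617.7, -212.8, 67.6]
ee_rot: [0.008, 0.984, 0.043, -0.173]
force: [-0.1, 0.5, 1.2]
grip_width: 0.111
```

Emit:
play_rows:
  motion:
    - [[0.2, 0, 0.6], [0, 0, 0]]
    - [[0, 0, 0], [0, 0, 0]]

```text
time_s: 34.6
eef_pos: [617.8, -212.8, 67.5]
ee_rot: [0.008, 0.984, 0.043, -0.173]
force: [0.4, 1.1, 4.9]
grip_width: 0.112
```

Run:
```python
from h import *
plan()
im=ctrl.capture("side"); cv2.imwrite("pics/s12.png",cv2.resize(im[150:330,230:430],None,fx=3.2,fy=3.2,interpolation=cv2.INTER_CUBIC)[:,:,::-1])
```

```text
t 34.6 tcp [ 617.8 -212.8   67.5] yaw 5.03 z [-0.339 -0.031 -0.94 ] F [0.4 1.1 4.9] g 9.6
```

View pics/s12.png

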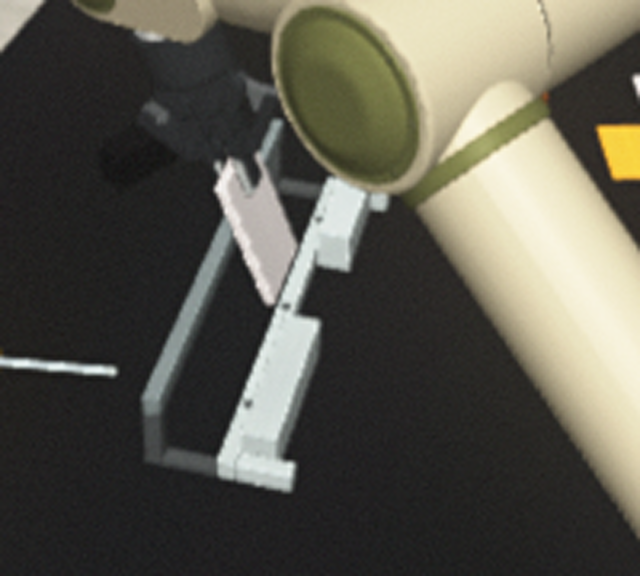

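The side crop shows the plate's foot at (275,300) just behind the fence, the plate leaning towards the rail, and both bars flush. I'll open slightly and retreat along the fingers.

Emit:
play_rows:
  motion:
    - [[0, 0, 0], [0, 0, 0]]
    - [[0, 0, 0], [0, 0, 0]]
    - [[0, 0, 0], [0, 0, 0]]
    - [[0, 0, 0], [0, 0, 0]]
    - [[0, 0, 0], [0, 0, 0]]
    - [[0, 0, -5], [0, 0, 0]]
    - [[0, 0, -10], [0, 0, 0]]
    - [[0, 0, -20], [0, 0, 0]]
    - [[0, 0, -30], [0, 0, 0]]
    - [[0, 0, -30], [0, 0, 0]]
    - [[0, 0, -30], [0, 0, 0]]
    - [[0, 0, 0], [0, 5, 0]]
    - [[0, 0, 0], [0, 5, 0]]
    - [[0, 0, 0], [0, 5, 0]]
    - [[0, 0, 0], [0, 5, 0]]
    - [[0, 0, -20], [0, 0, 0]]
    - [[0, 0, 0], [0, 0, 0]]
  fingers: 24

```text
time_s: 36.07
eef_pos: [659.7, -209.4, 207.3]
ee_rot: [0.001, 0.999, 0.044, 0.002]
force: [0.5, 0.7, 2.4]
grip_width: 0.283
```

Run:
```python
from h import *
plan([435.2,296,190],-4.2)
```

```text
t 36.1 tcp [ 659.7 -209.4  207.3] yaw 5.01 z [ 0.003 -0.002 -1.   ] F [0.5 0.7 2.4] g 24.2
turn tool deg [ 0.1  -0.19  9.21]
shift in goal axes [-260.9 -487.6   17.3]
shift in current axes [-179.5 -523.1   15.7]
```

Emit:
play_rows:
  motion:
    - [[-11.2, -32.7, 0], [0, 0, 0]]
    - [[-11.2, -32.7, 0], [0, 0, 0]]
    - [[-11.2, -32.7, 0], [0, 0, 0]]
    - [[-11.2, -32.7, 0], [0, 0, 0]]
    - [[-11.2, -32.7, 0], [0, 0, 0]]
    - [[-11.2, -32.7, 0], [0, 0, 0]]
    - [[-11.2, -32.7, 0], [0, 0, 0]]
    - [[-11.2, -32.7, 0], [0, 0, 0]]
    - [[-11.2, -32.7, 0], [0, 0, 0]]
    - [[-11.2, -32.7, 0], [0, 0, 0]]
    - [[-11.2, -32.7, 0], [0, 0, 0]]
    - [[-11.2, -32.7, 0], [0, 0, 0]]
    - [[-11.2, -32.7, 0], [0, 0, 0]]
    - [[-11.2, -32.7, 0], [0, 0, 0]]
    - [[-11.2, -32.7, 0], [0, 0, 0]]
    - [[-11.2, -32.7, 0], [0, 0, 0]]
    - [[0, 0, 0], [0, 0, 4.6]]
    - [[0, 0, 0], [0, 0, 4.6]]
    - [[0, 0, 0], [0, 0, 0]]
    - [[0, 0, 0], [0, 0, 0]]
  fingers: 40

```text
time_s: 37.73
eef_pos: [436.1, 296.8, 204.1]
ee_rot: [-0.0, 0.999, -0.035, 0.001]
force: [-0.3, -0.5, 0.4]
grip_width: 0.469
```

Run:
```python
from h import *
plan([435.2,296,77],-4.2)
C=cam("wrist"); im=ctrl.capture("wrist")
g=cv2.cvtColor(im,cv2.COLOR_RGB2GRAY); print("brightest blobs at z=138:"); bars(im,C,z=138,th=238)
cv2.imwrite("pics/w13.png",im[:,:,::-1])
```

```text
t 37.7 tcp [436.1 296.8 204.1] yaw -4.0 z [ 0.001  0.    -1.   ] F [-0.3 -0.5  0.4] g 40.1
turn tool deg [-0.02 -0.06  0.2 ]
shift in goal axes [ -0.8   0.8 127.1]
shift in current axes [ -1.    0.9 127.1]
brightest blobs at z=138:
blob [629.6 334.7] [ 8.3 36.8] axis deg 101.4
blob [435.9 304.2] [93.4  9.3] axis deg 85.7
blob [199.5 167.9] [34.7 61.7] axis deg 127.3
blob [669.5 118.3] [16.  18.5] axis deg 103.1
```

The plate's top strip is measured at x ≈ 435.9, axis 85.7°, which agrees with the plan. I'll descend and grip.

Emit:
play_rows:
  motion:
    - [[-0.5, 0.5, 20], [0, 0, 0]]
    - [[0, 0, 25], [0, 0, 0]]
    - [[0, 0, 25], [0, 0, 0]]
    - [[0, 0, 25], [0, 0, 0]]
    - [[0, 0, 20], [0, 0, 0]]
    - [[0, 0, 8], [0, 0, 0]]
    - [[0, 0, 4], [0, 0, 0]]
    - [[0, 0, 0], [0, 0, 0]]

```text
time_s: 38.45
eef_pos: [435.2, 295.9, 76.8]
ee_rot: [0.0, 0.999, -0.036, -0.0]
force: [-0.2, 0.2, -0.2]
grip_width: 0.469
```

Emit:
play_rows:
  motion:
    - [[0, 0, 0], [0, 0, 0]]
    - [[0, 0, 0], [0, 0, 0]]
    - [[0, 0, 0], [0, 0, 0]]
    - [[0, 0, 0], [0, 0, 0]]
    - [[0, 0, 0], [0, 0, 0]]
    - [[0, 0, 0], [0, 0, 0]]
    - [[0, 0, 0], [0, 0, 0]]
    - [[0, 0, 0], [0, 0, 0]]
  fingers: 4
  squeeze: 45

```text
time_s: 39.12
eef_pos: [435.6, 296.2, 78.0]
ee_rot: [-0.0, 0.999, -0.036, 0.001]
force: [0.5, 0.0, 6.3]
grip_width: 0.108
```

Run:
```python
from h import *
ex=np.array([.996,.0889]);ey=np.array([-.0889,.996]);o=np.array([562.7,-162.5])
print(o+50.1*ex+55*ey); plan([*(o+50.1*ex+55*ey),177],5.1)
```

```text
[ 607.7101  -103.26611]
t 39.1 tcp [435.6 296.2  78. ] yaw -4.14 z [ 0.002  0.001 -1.   ] F [0.5 0.  6.3] g 9.2
turn tool deg [-0.05 -0.13 -9.24]
shift in goal axes [135.9 413.2 -99. ]
shift in current axes [200.7 385.9 -99. ]
```

Emit:
play_rows:
  motion:
    - [[0, 0, -10], [0, 0, 0]]
    - [[0, 0, -20], [0, 0, 0]]
    - [[0, 0, -25], [0, 0, 0]]
    - [[0, 0, -25], [0, 0, 0]]
    - [[0, 0, -20], [0, 0, 0]]
    - [[0, 0, 0], [0, 0, -4.6]]
    - [[0, 0, 0], [0, 0, -4.6]]
    - [[5, 15, 0], [0, 0, 0]]
    - [[10, 30, 0], [0, 0, 0]]
    - [[10, 30, 0], [0, 0, 0]]
    - [[10, 30, 0], [0, 0, 0]]
    - [[10, 30, 0], [0, 0, 0]]
    - [[10, 30, 0], [0, 0, 0]]
    - [[10, 30, 0], [0, 0, 0]]
    - [[10, 30, 0], [0, 0, 0]]
    - [[10, 30, 0], [0, 0, 0]]
    - [[10, 30, 0], [0, 0, 0]]
    - [[10, 30, 0], [0, 0, 0]]
    - [[10, 30, 0], [0, 0, 0]]
    - [[10, 30, 0], [0, 0, 0]]

```text
time_s: 40.78
eef_pos: [592.5, -68.1, 177.2]
ee_rot: [-0.0, 0.999, 0.044, -0.0]
force: [0.3, 0.2, -2.5]
grip_width: 0.107
```

Emit:
play_rows:
  motion:
    - [[5, 20, 0], [0, 0, 0]]
    - [[5, 18, 0], [0, 0, 0]]
    - [[0, 0, 0], [0, -5, 0]]
    - [[0, 0, 0], [0, -5, 0]]
    - [[0, 0, 0], [0, -5, 0]]
    - [[0, 0, 0], [0, -5, 0]]
    - [[0, 0, 0], [0, 0, 0]]
    - [[0, 0, 0], [0, 0, 0]]
    - [[0, 0, 0], [0, 0, 0]]

```text
time_s: 41.53
eef_pos: [605.6, -103.6, 177.2]
ee_rot: [0.008, 0.984, 0.043, -0.172]
force: [-0.2, 0.8, -2.2]
grip_width: 0.113
```

Run:
```python
from h import *
plan([607.7,-103.3,145],5.1,-20)
```

```text
t 41.5 tcp [ 605.6 -103.6  177.2] yaw 5.05 z [-0.339 -0.03  -0.94 ] F [-0.2  0.8 -2.2] g 9.6
turn tool deg [-0.01 -0.13 -0.05]
shift in goal axes [13.  -0.1 29.5]
shift in current axes [12.9 -0.1 29.6]
```

Emit:
play_rows:
  motion:
    - [[4.3, 0, 9.9], [0, 0, 0]]
    - [[4.3, 0, 9.9], [0, 0, 0]]
    - [[4.3, 0, 9.8], [0, 0, 0]]
    - [[0, 0, 0], [0, 0, 0]]
    - [[3.4, 0, 9.4], [0, 0, 0]]
    - [[3.4, 0, 9.4], [0, 0, 0]]
    - [[3.4, 0, 9.4], [0, 0, 0]]
    - [[3.4, 0, 9.4], [0, 0, 0]]
    - [[3.4, 0, 9.4], [0, 0, 0]]
    - [[3.4, 0, 9.4], [0, 0, 0]]
    - [[1.7, 0, 4.7], [0, 0, 0]]
    - [[1.7, 0, 4.7], [0, 0, 0]]
    - [[0, 0, 0], [0, 0, 0]]
    - [[0, 0, 0], [0, 0, 0]]

```text
time_s: 42.7
eef_pos: [607.7, -103.4, 74.7]
ee_rot: [0.008, 0.984, 0.043, -0.173]
force: [-0.6, -0.6, -1.1]
grip_width: 0.11
```

Emit:
play_rows:
  motion:
    - [[0.7, 0, 1.9], [0, 0, 0]]
    - [[0.7, 0, 1.9], [0, 0, 0]]
    - [[0.5, 0, 1.4], [0, 0, 0]]
    - [[0, 0, 0], [0, 0, 0]]

```text
time_s: 43.03
eef_pos: [607.5, -103.4, 68.8]
ee_rot: [0.008, 0.984, 0.043, -0.174]
force: [-0.2, 0.5, -2.6]
grip_width: 0.11
```

Emit:
play_rows:
  motion:
    - [[0.35, 0, 1], [0, 0, 0]]
    - [[0.35, 0, 1], [0, 0, 0]]
    - [[0, 0, 0], [0, 0, 0]]

```text
time_s: 43.28
eef_pos: [607.8, -103.5, 67.4]
ee_rot: [0.008, 0.984, 0.043, -0.173]
force: [0.8, -0.4, 0.5]
grip_width: 0.109
```

Contact at the same height as the first plate. I'll seat it 0.6 mm more, release and retreat.

Emit:
play_rows:
  motion:
    - [[0.2, 0, 0.6], [0, 0, 0]]
    - [[0, 0, 0], [0, 0, 0]]

```text
time_s: 43.45
eef_pos: [607.9, -103.5, 67.3]
ee_rot: [0.008, 0.984, 0.043, -0.173]
force: [0.1, -0.5, 4.8]
grip_width: 0.108
```

Emit:
play_rows:
  motion:
    - [[0, 0, 0], [0, 0, 0]]
    - [[0, 0, 0], [0, 0, 0]]
    - [[0, 0, 0], [0, 0, 0]]
    - [[0, 0, 0], [0, 0, 0]]
    - [[0, 0, 0], [0, 0, 0]]
    - [[0, 0, -5], [0, 0, 0]]
    - [[0, 0, -10], [0, 0, 0]]
    - [[0, 0, -20], [0, 0, 0]]
    - [[0, 0, -30], [0, 0, 0]]
    - [[0, 0, -30], [0, 0, 0]]
    - [[0, 0, -30], [0, 0, 0]]
    - [[0, 0, 0], [0, 5, 0]]
    - [[0, 0, 0], [0, 5, 0]]
    - [[0, 0, 0], [0, 5, 0]]
    - [[0, 0, 0], [0, 5, 0]]
    - [[0, 0, -30], [0, 0, 0]]
    - [[0, 0, -30], [0, 0, 0]]
    - [[0, 0, -30], [0, 0, 0]]
  fingers: 24

```text
time_s: 44.95
eef_pos: [649.5, -99.5, 276.2]
ee_rot: [0.0, 0.999, 0.044, 0.0]
force: [0.8, -0.7, 0.3]
grip_width: 0.28
```

Emit:
play_rows:
  motion:
    - [[-30, -10, 0], [0, 0, 0]]
    - [[-30, -10, 0], [0, 0, 0]]
    - [[-30, -10, 0], [0, 0, 0]]
    - [[-30, -10, 0], [0, 0, 0]]
    - [[-30, -10, 0], [0, 0, 0]]
    - [[0, 0, 0], [0, 0, 0]]
    - [[0, 0, 0], [0, 0, 0]]

```text
time_s: 45.53
eef_pos: [495.9, -62.8, 275.4]
ee_rot: [0.0, 0.999, 0.044, 0.001]
force: [-0.3, -0.1, -0.1]
grip_width: 0.279
```

Run:
```python
from h import *
plan(); C=cam("wrist"); im=ctrl.capture("wrist"); cv2.imwrite("pics/w14.png",im[:,:,::-1]); np.savez("w14.npz",K=C[0],R=C[1],t=C[2])
o=np.array([562.7,-162.5]);ex=np.array([.996,.0889]);ey=np.array([-.0889,.996])
S=lambda x,y,z:[*(o+x*ex+y*ey),z]
v=im[:,:,::-1].copy()
def box(x0,x1,y0,y1,z,c):
    cv2.polylines(v,[w2p(C,[S(x0,y0,z),S(x1,y0,z),S(x1,y1,z),S(x0,y1,z)]).astype(int)],True,c,1)
box(-30,0,30,170,40,(0,0,255)); box(-30,0,-170,-80,40,(0,0,255)); box(0,15,-185,185,18,(0,255,0)); box(60,74,-185,185,75,(255,0,0))
cv2.imwrite("pics/w14o.png",v)
```

```text
t 45.5 tcp [495.9 -62.8 275.4] yaw 5.06 z [ 0.002 -0.001 -1.   ] F [-0.3 -0.1 -0.1] g 23.8
```

View pics/w14o.png

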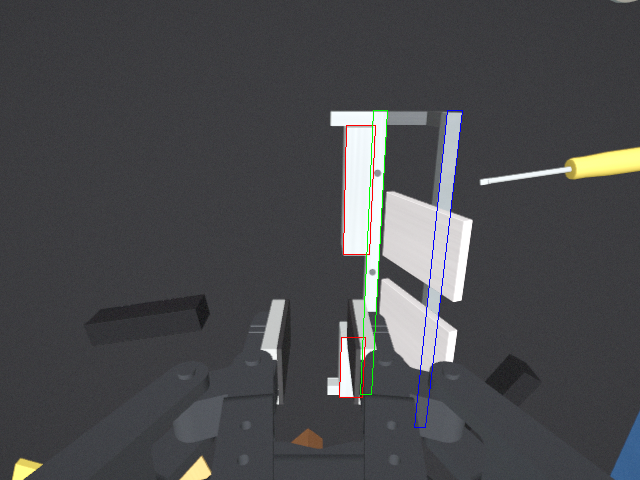

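The overlay shows the long bar in its corner and both plates leaning side by side against the rail, with the bystanders untouched. The short bar is partly behind the fingers, so I'll shift right for a clear measurement.

Emit:
play_rows:
  motion:
    - [[-10, 30, 0], [0, 0, 0]]
    - [[-10, 30, 0], [0, 0, 0]]
    - [[-10, 30, 0], [0, 0, 0]]
    - [[-10, 30, 0], [0, 0, 0]]
    - [[0, 30, 0], [0, 0, 0]]
    - [[0, 0, 0], [0, 0, 0]]
    - [[0, 0, 0], [0, 0, 0]]

```text
time_s: 46.17
eef_pos: [470.3, -217.6, 273.4]
ee_rot: [-0.0, 0.999, 0.043, -0.0]
force: [0.2, 0.5, -0.7]
grip_width: 0.279
```

Run:
```python
from h import *
plan(); C=cam("wrist"); im=ctrl.capture("wrist"); cv2.imwrite("pics/w15.png",im[:,:,::-1])
t=ctrl.capture("top"); cv2.imwrite("pics/t15.png",t[:,:,::-1])
T=cv2.resize(t[170:320,230:460],(767,500),interpolation=cv2.INTER_CUBIC)
bars(im,C,z=40,th=215); print(18); bars(im,C,z=18,th=215)
g=im[180:560,300:560]
out=np.hstack([cv2.resize(im[150:400,300:560],(400,385)),cv2.resize(t[170:320,230:460],(400,385),interpolation=cv2.INTER_CUBIC)])
cv2.imwrite("pics/f15.png",out[:,:,::-1])
```

```text
t 46.2 tcp [ 470.3 -217.6  273.4] yaw 4.93 z [-0.  0. -1.] F [ 0.2  0.5 -0.7] g 23.9
blob [ 545.3 -193.7] [ 54.1 284.4] axis deg 95.0
blob [672.5 -92.8] [10.  98.9] axis deg 94.2
blob [ 684.8 -232.7] [ 9.  98.7] axis deg 95.2
blob [ 143.8 -549.7] [ 73.6 101.4] axis deg 162.9
18
blob [ 549.8 -196.9] [ 57.  299.9] axis deg 95.0
blob [684.  -90.6] [ 10.5 104.3] axis deg 94.2
blob [ 696.9 -238.1] [  9.4 104.1] axis deg 95.2
blob [ 126.4 -572.3] [ 77.6 106.9] axis deg 162.9
```

View pics/f15.png

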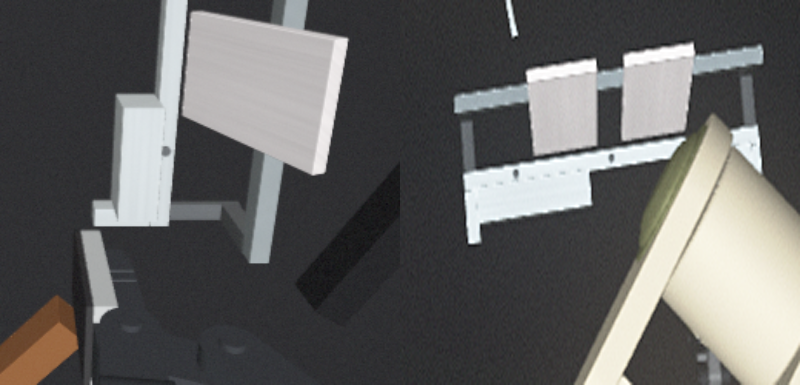

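The left panel shows the short bar flat on the fence and meeting the right stop. In the right panel (top camera) both plates lean square and apart. I'll do one numeric check of the short bar's gaps.

Run:
```python
from h import *
C=cam("wrist"); im=cv2.imread("pics/w15.png"); g=cv2.cvtColor(im,cv2.COLOR_BGR2GRAY)
o=np.array([562.7,-162.5]);ex=np.array([.996,.0889]);ey=np.array([-.0889,.996])
def st(uv,z):
    p=p2w(C,uv,z)[:,:2]-o; return np.round(np.c_[p@ex,p@ey],1).tolist()
# edges along vertical strip through bar top (col 388) and through stop (col 366), horizontal row 255
def edges(line):
    d=np.diff(cv2.GaussianBlur(line.reshape(1,-1).astype(np.float32),(3,1),0)[0]); return [(i,int(d[i])) for i in range(1,len(d)-1) if abs(d[i])>12 and abs(d[i])>=abs(d[i-1]) and abs(d[i])>=abs(d[i+1])]
for c in(384,390,396):
    e=[(i+200.5,s) for i,s in edges(g[200:310,c])]; print("col",c,[(r,s,st((c,r),40)[0]) for r,s in e])
for c in(363,367): print("stop col",c,[(i+200.5,s,st((c,i+200.5),18)[0]) for i,s in edges(g[200:310,c])])
for r in(230,250,275): print("row",r,[(i+350.5,s,st((i+350.5,r),40)[0],st((i+350.5,r),18)[0]) for i,s in edges(g[r,350:430])])
```

```text
col 384 [(210.5, 52, [-26.5, -67.8]), (219.5, 19, [-25.9, -78.0]), (296.5, -84, [-20.6, -171.9])]
col 390 [(210.5, 53, [-20.0, -67.8]), (219.5, 18, [-19.4, -78.0]), (296.5, -83, [-13.6, -171.9])]
col 396 [(210.5, 51, [-13.5, -67.8]), (219.5, 17, [-12.8, -78.0]), (296.5, -79, [-6.5, -171.9])]
stop col 363 [(279.5, 49, [-43.3, -160.3]), (285.5, 20, [-43.0, -168.4]), (296.5, -83, [-42.4, -183.4]), (299.5, 45, [-42.2, -187.6])]
stop col 367 [(279.5, 49, [-38.4, -160.3]), (285.5, 21, [-38.1, -168.4]), (296.5, -84, [-37.4, -183.4]), (307.5, 22, [-36.8, -198.8])]
row 230 [(374.5, 27, [-35.7, -90.0], [-32.4, -97.1]), (379.5, 44, [-30.2, -90.0], [-26.5, -97.1]), (414.5, -76, [8.4, -90.0], [14.2, -97.0])]
row 250 [(372.5, 26, [-36.8, -113.6], [-33.5, -121.9]), (378.5, 43, [-30.1, -113.6], [-26.4, -121.9]), (404.5, -42, [-0.9, -113.6], [4.4, -121.9]), (409.5, 34, [4.7, -113.6], [10.3, -121.9]), (413.5, -61, [9.2, -113.6], [15.0, -121.9])]
row 275 [(371.5, 26, [-36.5, -144.3], [-33.2, -154.3]), (377.5, 35, [-29.6, -144.3], [-25.9, -154.3]), (410.5, -74, [8.3, -144.3], [14.1, -154.3])]
```

Run:
```python
from h import *
d=np.load("w14.npz"); C=(d["K"],d["R"],d["t"]); g=cv2.cvtColor(cv2.imread("pics/w14.png"),cv2.COLOR_BGR2GRAY)
o=np.array([562.7,-162.5]);ex=np.array([.996,.0889]);ey=np.array([-.0889,.996])
def st(uv,z):
    p=p2w(C,uv,z)[:,:2]-o; return np.round(np.c_[p@ex,p@ey],1).tolist()[0]
def edges(line,o):
    x=cv2.GaussianBlur(line.reshape(1,-1).astype(np.float32),(3,1),0)[0]; q=np.diff(x); return [(i+o+.5,int(q[i])) for i in range(1,len(q)-1) if abs(q[i])>9 and abs(q[i])>=abs(q[i-1]) and abs(q[i])>=abs(q[i+1])]
for c in(353,362): print("col",c,[(r,s,st((c,r),40)) for r,s in edges(g[105:275,c],105)])
for c in(335,339): print("stop",c,[(r,s,st((c,r),18)) for r,s in edges(g[100:150,c],100)])
for r in(150,190,235): print("row",r,[(x,s,st((x,r),40),st((x,r),18)) for x,s in edges(g[r,325:400],325)])
```

```text
col 353 [(110.5, 70, [-23.4, 184.7]), (125.5, -28, [-23.0, 170.3]), (127.5, 28, [-22.9, 168.4]), (255.5, -69, [-18.7, 28.8])]
col 362 [(110.5, 69, [-14.4, 184.7]), (125.5, -28, [-13.8, 170.3]), (127.5, 29, [-13.8, 168.4]), (255.5, -70, [-8.5, 28.8])]
stop 335 [(110.5, 69, [-40.5, 184.5]), (125.5, -86, [-40.3, 169.3])]
stop 339 [(110.5, 70, [-36.3, 184.5]), (125.5, -86, [-36.0, 169.3])]
row 150 [(344.5, 42, [-31.0, 146.0], [-29.5, 143.6]), (385.5, -68, [11.4, 146.0], [15.2, 143.7])]
row 190 [(343.5, 43, [-31.1, 104.1], [-29.6, 99.4]), (382.5, -85, [10.6, 104.1], [14.4, 99.5])]
row 235 [(342.5, 44, [-31.1, 53.3], [-29.6, 45.9]), (380.5, -76, [11.2, 53.3], [15.0, 45.9]), (383.5, 57, [14.5, 53.3], [18.5, 45.9])]
```

Run:
```python
from h import *
plan(); print(ctrl.finish_job())
```

```text
t 46.3 tcp [ 470.3 -215.8  273.7] yaw 5.07 z [ 0.  0. -1.] F [-0.1  0.1 -1. ] g 23.6
the job is handed in; nothing more can be done
None
```

The job is handed in at about 46 s. Both spacer bars are in their corners, and both plates that were in the rack lean against the rail; the third slot was empty.

- **Long bar:** it is in the left-hand corner. I measured about 1 mm to the end stop and 0–1 mm to the fence, parallel to it.
- **Short bar:** it is in the right-hand corner, against the fence and the end stop. Both gaps measured under 1 mm.
- **Plates:** they stand on the bench between fence and rail at about station y +55 and −55 mm, square to the rail within about 1 degree. I set them down at 20 degrees and they looked settled in the last pictures. I did not measure the final lean.
- **Bystanders:** I never went near the jar, tape or screwdriver. I did not measure them again at the end, and the last pictures show only part of them.

**What went wrong:** the real fingertips end about 28 mm short of the stated tool point, so my first grip closed above the long bar. I found this by touching the bar's top, which pressed on it with up to 77 N along the tool, and allowed for it in every later grip. The bar did not move. I saw no sign of the bars being knocked aside.

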